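Stack the two boards back into the drive

TASK

Put the drive back together: take the power board (finned heat sink, large holes) off the sloping stand and lower it over the chassis's four stepped pillars at once until it lies fully home on the lower shoulders, then lower the logic board (black module, small holes) over the pins above it until it lies fully home on the upper shoulders. Lower both gently, never let them drop, and do not disturb the torch, the rubber stamp or the mug; let go of everything at the end.

Things in the scene. Friction and masses are not known exactly. Their poses are not given: they have to be found in the camera images.
- chassis: Open drive chassis, fixed on the bench: sheet-steel pan 116 (x) x 226 (y) mm, flange tops 23 mm high, 62 mm high transformer at its +y end (y = 88 to 136 mm). Four stepped upright pillars stand in it. Origin on the bench under the middle of the pillar group, z up. Parts on the pan floor stay below 20 mm.
- lower_seat (a point): Middle of the pillar group at the lower shoulders, 30 mm above the bench; axes as the chassis. Pillars at (x, y) = (-36, -52), (36, -52), (-36, 52) and (36, 40) mm; the last is set inwards, so a board fits one way round only. Each is 21 mm thick up to here and 13 mm thick for the next 36 mm. The power board's underside rests here, its x and y along these.
- upper_seat (a point): Middle of the pillar group at the upper shoulders, 66 mm above the bench; axes as the chassis. Here the 13 mm pillars (edges bevelled) end, and from each a 5 mm pin with a tapered tip stands up a further 14 mm. The logic board's underside rests here, its x and y along these.
- power_board_heatsink (a point): Centre (half-way up) of the aluminium finned heat sink on the power board: 44 (x) x 30 (y) x 28 (z) mm; grip its flat +-y sides. Axes are the board's, z out of the component side. Within x = +-13 mm the board is bare from heat sink to ends; other components stand at most 18 mm above the board. Board: green, 98 (x) x 132 (y) x 4 mm, about 240 g. It lies in either bay of the stand.
- power_board_underside (a point): Middle of the power board's underside, 18 mm under the heat sink's centre; board axes. Four through holes of 16 mm diameter at (x, y) = (-36, -52), (36, -52), (-36, 52) and (36, 40) mm.
- logic_board_module (a point): Centre (half-way up) of the black box-shaped module on the logic board: 40 (x) x 28 (y) x 24 (z) mm; grip its flat +-y sides. Axes are the board's, z out of the component side. Within x = +-13 mm only flat chips 2 mm high lie beside it; other components stand at most 10 mm above the board. Board: green, 98 (x) x 132 (y) x 4 mm, about 160 g. It lies in the other bay.
- logic_board_underside (a point): Middle of the logic board's underside, 16 mm under the module's centre; board axes. Four through holes of 8 mm diameter at (x, y) = (-36, -52), (36, -52), (-36, 52) and (36, 40) mm.
- stand: Sloping two-bay board stand of folded aluminium sheet, fixed, 290 mm wide (y), 110 mm deep, 80 mm high at the back; origin on the bench under its middle. Its deck rises at 35 degrees towards +x; the boards lie on it at y = +-70 mm, x up the slope, z square to the deck, between 9 mm ribs and a 9 mm lip at the lower edge: lift square to the deck.
- torch: Black torch standing upright on the bench between stand and chassis, 58 mm diameter, 316 mm tall, loose and easily toppled; origin at the middle of its foot. Leave it alone.
- stamp: Wooden rubber stamp standing upright at the front of the bench, 28 x 44 x 80 mm, loose; origin at the middle of its foot. Leave it alone.
- mug: White mug, 92 mm diameter with a handle, 95 mm tall, loose, on the bench to the robot's right of the stand; origin at the middle of its foot. Leave it alone.
There are look-alikes about, which are no part of the job. Leave any brown look-alike of the part that bears logic_board_module alone.

How it is judged:
On the way, in this order (a step that is already met when the one before it is completed fails the run):
1. the power board lies fully home on the lower shoulders of all four pillars (x of power_board_underside in the frame of lower_seat between -0.003 and 0.003 m and y of power_board_underside in the frame of lower_seat between -0.003 and 0.003 m and z of power_board_underside in the frame of lower_seat between -0.002 and 0.002 m and angle between power_board_underside's own z axis and vertical below 0.035 rad and angle between the x axis of power_board_underside and the x axis of lower_seat, either way round below 0.05 rad), for 0.2 s.
2. the logic board lies fully home on the upper shoulders, above the power board (all of step 1 and x of logic_board_underside in the frame of upper_seat between -0.003 and 0.003 m and y of logic_board_underside in the frame of upper_seat between -0.003 and 0.003 m and z of logic_board_underside in the frame of upper_seat between -0.002 and 0.002 m and angle between logic_board_underside's own z axis and vertical below 0.035 rad and angle between the x axis of logic_board_underside and the x axis of upper_seat, either way round below 0.05 rad), for 0.2 s.
At the end, for the whole second after the job is handed in: The power board lies on the lower shoulders and the logic board on the upper shoulders of all four pillars: each within 3 mm sideways and 2 mm in height of its home place, level within 2 degrees, its axes in line with the chassis's within 3 degrees, at rest and released (all of step 2 and linear speed of each of power_board, logic_board below 0.02 m/s and angular speed of each of power_board, logic_board below 0.1 rad/s); the robot touches nothing.
It fails at once if the power board is dropped (falls faster than 0.4 m/s) over the chassis (horizontal distance between power_board_heatsink and chassis below 0.06 m and z of power_board_heatsink in the frame of chassis below 0.12 m and linear speed of power_board above 0.4 m/s).
It fails at once if the logic board is dropped (falls faster than 0.4 m/s) over the chassis (horizontal distance between logic_board_module and chassis below 0.06 m and z of logic_board_module in the frame of chassis below 0.12 m and linear speed of logic_board above 0.4 m/s).
It fails at once if the torch is shifted by more than 2 cm or tipped (distance of torch from where it was at the start of the episode above 0.02 m or angle between torch's own z axis and vertical above 0.3 rad).
It fails at once if the rubber stamp is shifted by more than 2 cm or tipped (distance of stamp from where it was at the start of the episode above 0.02 m or angle between stamp's own z axis and vertical above 0.3 rad).
It fails at once if the mug is shifted by more than 2 cm or tipped (distance of mug from where it was at the start of the episode above 0.02 m or angle between mug's own z axis and vertical above 0.3 rad).
It also fails if it takes over 72 s, if anything falls off the work surface, if the arm or the gripper's body presses on something with over 40 N, if the wrist force passes 120 N, or if a joint passes its speed limit or range.

ROBOT

A 6-joint arm with a two-finger parallel gripper is mounted at the origin on a cart in front of the work surface, level with it; the furniture and walls round the work are solid. World frame = base frame: x ahead of the robot, y to its left, z up, the work surface at z = 0. Lengths are in m, angles in rad, forces in N, time in s.
With the tool pointing down it reaches from about 0.275 to 0.875 m from the base axis. Payload 12.5 kg.
Tool frame: the origin (TCP) lies where the fingers leave the gripper's body, on its centre line; the fingertips stand 73 mm ahead of it and the grasp point (between the pads) lies 54 mm ahead of it; z points along the fingers, y is the direction in which the jaws open and shut (so a half turn about z gives the same grasp; the last joint's range is limited). The gripper opens to 85 mm and grips with 20 to 120 N. Pads are 22 mm wide; open, the fingers measure 114 mm over their backs; the gripper's body (76 mm by 85 mm) begins 54 mm behind the grasp point. The pads swing forward as they close: fully open they stand 13 mm farther back than shut.
Start: joints at [1.251, 0.351, 1.652, -0, 1.139, -0.085], TCP at [0.128, 0.535, 0.304] pointing down, gripper open.
Joint ranges: [-2.75, 2.75], [-0.79, 2.1], [0.01, 2.65], [-1.57, 4.71], [0.07, 3.14], [-2.87, 2.87]. Speed limits (rad/s): [2.22, 2.22, 2.79, 3.14, 3.14, 3.14].

INTERFACE

Orientations are given as a unit quaternion [x, y, z, w].
In Python, from workcell import bot gives the robot as it stands.
- The arm moves only by the tool move_arm, never from a script. Its argument "moves" is a list of rows, each a list of 3 entries, a list of its own where there are three numbers: the closure, from 0 (fully open) to 1 (shut), then the shift along the tool's x, y, z in cm, then the turn, a rotation vector about the tool's x, y, z in rad. In form: [[grip, [dx, dy, dz], [rx, ry, rz]], ...]. A call has exactly 8 rows; each row shifts and turns the pose as measured when the row begins, along the tool's axes as they then stand; what a row does not reach is not made up. A row lasts 1/8 s, in which the tool goes at most 62.5 mm and 10.7 degrees, less where a joint would pass 70% of its speed; a pose out of reach is approached as far as the arm can. A call is refused whole if a number of a shift passes 6.25 or a number of a turn 0.188, either way. A call with a gripper value outside its range is refused whole. The fingers move at their own pace and stop on an object; "grip_force" is the grip in N (left out, the last holds). Time passes only in rows, so rows that do not move let the fingers close, or fill a call up. It gives the time, the measured TCP pose, the force and the opening at its end, in the units of the state.
- bot.get_obs(): the state, without advancing time (a new reading comes with each control period).
- bot.get_image(name): name is "scene" or "side" or "wrist"; returns the picture (480x640x3 uint8, blue, green, red); there is no depth.
- bot.camera_info(name): a dict with "vertical_fov" (degrees; the focal length in pixels is half the picture's height over the tangent of half this angle, whatever the lens; pixels are square), "cx", "cy" (the principal point, pixels), "pose" (4x4, takes a point from camera to world coordinates). Camera axes: x right, y down, z forward; pixel columns grow to the right and rows downward; lengths in m; the calibration is good to about 2 mm. A picture is of the moment at which its call begins: read the wrist's pose just before it. camera_info takes no time and is no camera call; for the wrist camera it gives the pose at the moment of the call.
- bot.sign_off(): hands the job in, once; it reports no verdict.
The state is a dict: "time_s": time; "joint_pos": joint angles; "qd": joint speeds; "joint_efforts": joint torques, N m; "tcp_pos": TCP position; "orientation": TCP orientation; "ft_force": force on the tool from outside, world axes, zero at the start; "torque": the same for the moment, N m; "opening": finger opening in m.
Only numpy, scipy, OpenCV 4.12 (cv2) and the standard library are available. Lean on these libraries where they do the work, as an engineer would, in place of code of your own. Each camera call takes 0.05 s, during which the arm holds its last target. There are 200 camera calls.

## Working session

There is one attempt and no reset: what is moved stays moved. The work goes in short steps, Python scripts to look and compute and a tool call to move; the robot and the scene stay as the last step left them, time stands still between calls to the robot, and variables do not carry over. Pictures are saved under pics/ and viewed, about 8 in all and at most 12, crops included, and the job is handed in when it is done.

Besides the shell and the picture viewer there is one more tool, called as name([rows], argument=value, ...), one row to a line, values as JSON. move_arm: Moves the arm, as the interface text tells. Its arguments: {"type":"object","properties":{"moves":{"type":"array"},"grip_force":{"type":"number"}},"required":["moves"]}

```bash
mkdir -p pics; ls; cat > h.py <<'E'
import numpy as np, cv2
from scipy.spatial.transform import Rotation as R
from workcell import bot
def cam(n):
    c=bot.camera_info(n); return 240/np.tan(np.radians(c['vertical_fov'])/2),c['cx'],c['cy'],np.array(c['pose'])
def ray(C,u,v):
    f,cx,cy,T=C; d=T[:3,:3]@np.array([(u-cx)/f,(v-cy)/f,1.]); return T[:3,3],d/np.linalg.norm(d)
def onz(C,u,v,z):
    o,d=ray(C,u,v); return o+d*(z-o[2])/d[2]
def onplane(C,u,v,p,n):
    o,d=ray(C,u,v); return o+d*(np.dot(np.array(p)-o,n)/np.dot(d,n))
def proj(C,P):
    f,cx,cy,T=C; q=T[:3,:3].T@(np.array(P)-T[:3,3]); return np.array([cx+f*q[0]/q[2],cy+f*q[1]/q[2]])
def tri(C1,p1,C2,p2):
    o1,d1=ray(C1,*p1);o2,d2=ray(C2,*p2)
    s=np.linalg.lstsq(np.c_[d1,-d2],o2-o1,rcond=None)[0]
    a=o1+d1*s[0];b=o2+d2*s[1]; return (a+b)/2,np.linalg.norm(a-b)
E
python3 - <<'E'
from h import *
np.set_printoptions(precision=4,suppress=True)
o=bot.get_obs()
for k in o: print(k,np.round(o[k],4))
for n in ['scene','side','wrist']:
    c=bot.camera_info(n); print(n,c['vertical_fov'],c['cx'],c['cy']);print(np.array(c['pose']))
    im=bot.get_image(n); cv2.imwrite(f'pics/{n}0.png',im)
E
```

```text
pics
time_s 0.0
joint_pos [ 1.2514  0.3512  1.6524  0.      1.1391 -0.0846]
qd [-0.0015  0.0001 -0.0005 -0.0016 -0.     -0.0005]
joint_efforts [  0.0019 -50.6092 -29.1408   0.       0.0045   0.0001]
tcp_pos [0.1279 0.5347 0.3034]
orientation [ 0.1171  0.9931 -0.0006 -0.0001]
ft_force [-0.4568  0.2964 -0.7762]
torque [ 0.0245  0.0047 -0.0863]
opening 0.0858
scene 45.673592797683554 329.10130119144554 249.669254082993
[[ 0.679  -0.5119  0.5262 -0.3885]
 [-0.7342 -0.4746  0.4855 -1.0187]
 [ 0.0012 -0.716  -0.6981  1.2073]
 [ 0.      0.      0.      1.    ]]
side 47.50311601678158 328.0461288828998 243.29696107706656
[[ 0.8711 -0.3224  0.3704  0.0295]
 [-0.491  -0.5643  0.6637 -1.0878]
 [-0.005  -0.76   -0.6499  0.929 ]
 [ 0.      0.      0.      1.    ]]
wrist 61.92977802091113 314.90589015919323 241.35406855527046
[[ 0.2323  0.9198  0.3162  0.046 ]
 [ 0.9726 -0.2196 -0.0758  0.5541]
 [-0.0003  0.3251 -0.9457  0.3731]
 [ 0.      0.      0.      1.    ]]
```

View pics/scene0.png

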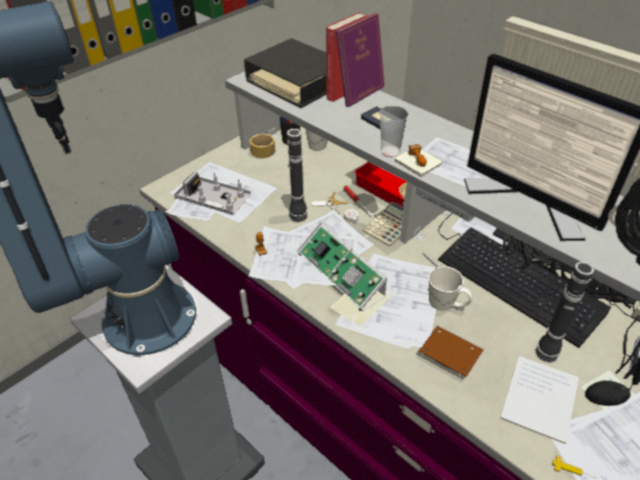

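View pics/side0.png

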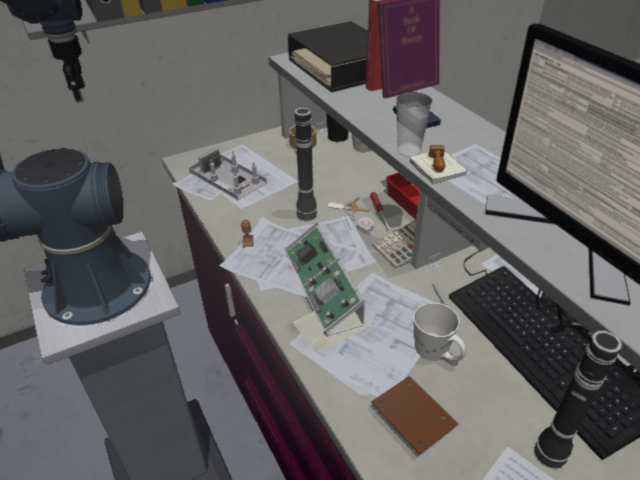

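The scene view shows the chassis near (212,192), the torch foot at (298,215), the stamp at (261,243), the stand at (343,266) with the heat-sink board nearer the mug, and the mug at (446,288). A shelf is behind the work. The side view shows the same things at (228,172), (306,213), (247,235), (325,275) and (435,330).

View pics/wrist0.png

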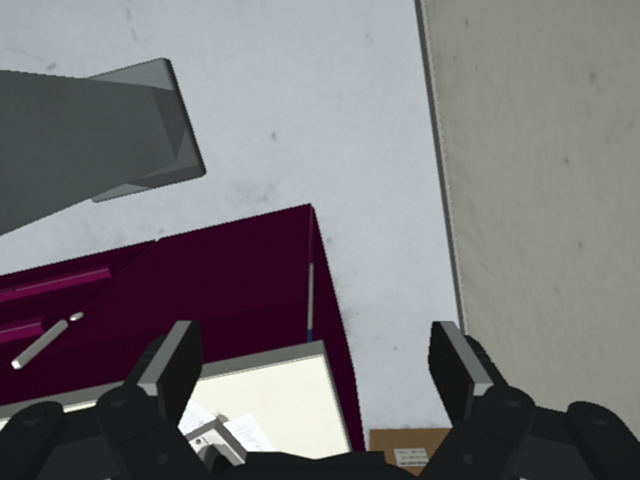

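```bash
python3 - <<'E'
from h import *
np.set_printoptions(precision=3,suppress=True)
S=cam('scene');D=cam('side')
for n,a,b in [('torchtop',(294,132),(302,113)),('stamp top',(260,235),(246,223)),('shelf corner near',(228,84),(270,62)),('shelf edge mid(monitor pad l)',(396,163),(414,175)),('chassis',(212,192),(228,172))]:
    print(n,*tri(S,a,D,b))
for n,u,v,z in [('torch foot',306,213,0),('stamp',248,243,0),('mug',437,352,0),('torch2',555,455,0)]: print(n,onz(D,u,v,z))
# stand: green mask quads in both
for n,C in (('scene',S),('side',D)):
    im=cv2.imread(f'pics/{n}0.png');h=cv2.cvtColor(im,cv2.COLOR_BGR2HSV)
    m=cv2.inRange(h,(50,90,40),(90,255,255)); m=cv2.morphologyEx(m,cv2.MORPH_CLOSE,np.ones((3,3)))
    cs=cv2.findContours(m,0,2)[0]
    for c in cs:
        if cv2.contourArea(c)>150: print(n,cv2.contourArea(c),cv2.minAreaRect(c))
E
```

```text
torchtop [0.569 0.003 0.31 ] 0.005565095639205417
stamp top [ 0.379 -0.034  0.066] 5.138947666393644e-05
shelf corner near [0.677 0.43  0.264] 0.0029716589702300645
shelf edge mid(monitor pad l) [ 0.742 -0.238  0.221] 0.020298840368325785
chassis [0.449 0.287 0.014] 0.0027094920829687525
torch foot [0.569 0.005 0.   ]
stamp [ 0.377 -0.034 -0.   ]
mug [ 0.585 -0.563  0.   ]
torch2 [ 0.626 -0.852 -0.   ]
scene 931.5 ((354.60589599609375, 277.8764953613281), (40.891395568847656, 33.949615478515625), 40.601295471191406)
scene 899.5 ((323.98358154296875, 251.3196563720703), (35.7222900390625, 32.265296936035156), 39.80556869506836)
scene 335.5 ((207.5, 8.5), (17.0, 29.0), 90.0)
scene 495.0 ((145.57955932617188, 20.198110580444336), (44.60193634033203, 14.283005714416504), 76.86598205566406)
```

The wrist view shows only the bench corner, with the edge of the chassis at about (210,440). I'm moving over the chassis.

move_arm([
  [0,[-4.1,-2.3,-0.3],[0,0,0]],
  [0,[-4.1,-2.3,-0.3],[0,0,0]],
  [0,[-4.1,-2.3,-0.3],[0,0,0]],
  [0,[-4.1,-2.3,-0.3],[0,0,0]],
  [0,[-4.1,-2.3,-0.3],[0,0,0]],
  [0,[-4.1,-2.3,-0.3],[0,0,0]],
  [0,[-4.1,-2.3,-0.3],[0,0,0]],
  [0,[-4.1,-2.3,0],[0,0,0]],
], grip_force=40)

```text
time_s: 1.15
tcp_pos: [0.4103, 0.273, 0.3241]
orientation: [0.115, 0.993, -0.001, -0.0]
ft_force: [0.2, 0.2, 0.3]
opening: 0.0854
```

```bash
python3 - <<'E'
from h import *
o=bot.get_obs();print(o['tcp_pos'],o['orientation'],o['time_s'])
np.save('wc1.npy',np.array(cam('wrist'),dtype=object),allow_pickle=True)
im=bot.get_image('wrist');cv2.imwrite('pics/w1.png',im)
E
```

```text
[0.41029698 0.27300212 0.324117  ] [ 1.14558434e-01  9.93415813e-01 -1.09645615e-03 -4.31440602e-04] 1.15
```

View pics/w1.png

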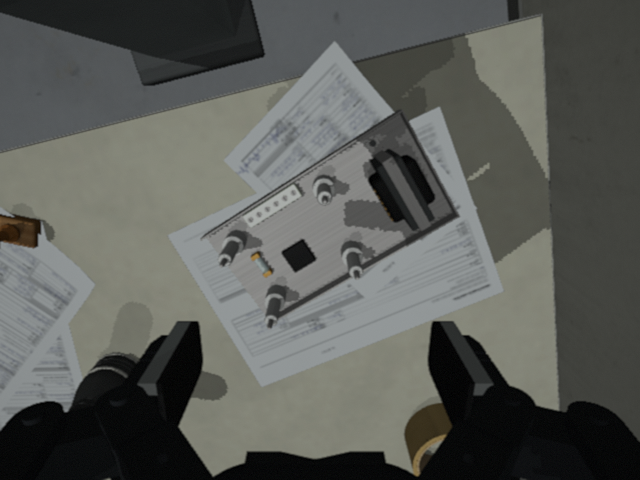

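The chassis has its transformer at (405,185), i.e. its +y end lies to the upper right. Pillars are near (232,245), (322,190), (275,300) and (353,258), and the last is the one set inwards. I'm enlarging the view to measure them.

```bash
python3 - <<'E'
from h import *
im=cv2.imread('pics/w1.png')
c=im[165:335,205:385]; c=cv2.resize(c,None,fx=4.4,fy=3.5*4.4/3.5,interpolation=cv2.INTER_CUBIC)
c=c[:600*2]; c=cv2.resize(c,(635,600)); cv2.imwrite('pics/w1c.png',c); print(635/180,600/170)
E
```

```text
3.5277777777777777 3.5294117647058822
```

View pics/w1c.png

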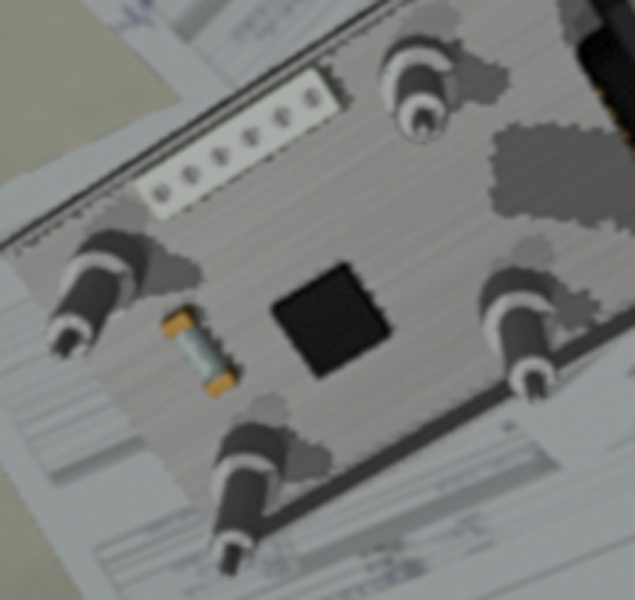

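The enlarged view shows the upper rings (z=66 mm) at crop (73,331), (423,112), (235,546) and (531,376).

```bash
cat >> h.py <<'E'
PIL=np.array([[-36,-52],[-36,52],[36,-52],[36,40]])/1000.
def fit2(L,W):
    L=np.array(L);W=np.array(W)[:,:2];lc=L.mean(0);wc=W.mean(0)
    H=(L-lc).T@(W-wc); a=np.arctan2(H[0,1]-H[1,0],H[0,0]+H[1,1]); r=np.array([[np.cos(a),-np.sin(a)],[np.sin(a),np.cos(a)]])
    t=wc-r@lc; return t,a,np.linalg.norm(W-(L@r.T+t),axis=1)
E
python3 - <<'E'
from h import *
np.set_printoptions(precision=4,suppress=True)
C=np.load('wc1.npy',allow_pickle=True)
px=np.array([(73,331),(423,112),(235,546),(531,376)])/3.528+[205,165]
W=[onz(C,u,v,.066) for u,v in px]; print(np.array(W)); t,a,e=fit2(PIL,W);print(t,a,np.degrees(a),e)
tip=np.array([(65,350),(427,130),(230,570),(538,396)])/3.528+[205,165]
print(fit2(PIL,[onz(C,u,v,.080) for u,v in tip]))
S=cam('scene');D=cam('side')
for C,p in((S,[(355,278),(324,251)]),(D,[(331,290),(310,250)])):
  for q in p: print(onz(C,*q,.045))
E
```

```text
[[0.4359 0.1858 0.066 ]
 [0.4014 0.2831 0.066 ]
 [0.5038 0.2093 0.066 ]
 [0.4737 0.2947 0.066 ]]
[0.4527 0.2461] 0.3357119797126619 19.234879569517044 [0.0007 0.0003 0.0005 0.001 ]
(array([0.4525, 0.2467]), np.float64(0.33055850488750016), array([0.0012, 0.0013, 0.001 , 0.0011]))
[ 0.4538 -0.3397  0.045 ]
[ 0.4735 -0.2032  0.045 ]
[ 0.4591 -0.3303  0.045 ]
[ 0.4823 -0.1851  0.045 ]
```

The chassis fit residual is 1 mm or less: origin (0.4527, 0.2462), yaw 19.2°. Next I'm going to the stand, passing in front of the torch.

move_arm([
  [0,[-0.8,-4.5,0],[0,0,0]],
  [0,[-0.8,-5.2,0],[0,0,0]],
  [0,[-0.8,-5.2,0],[0,0,0]],
  [0,[-0.8,-5.2,0],[0,0,0]],
  [0,[-1.3,-5.2,0],[0,0,0]],
  [0,[-1.3,-5.2,0],[0,0,0]],
  [0,[-1.3,-5.2,0],[0,0,0]],
  [0,[-1.3,-5.2,0],[0,0,0]],
])

```text
time_s: 2.2
tcp_pos: [0.4001, -0.1584, 0.325]
orientation: [0.114, 0.993, -0.002, 0.001]
ft_force: [0.9, 0.7, 0.4]
opening: 0.0852
```

move_arm([
  [0,[-1.3,-5.2,0],[0,0,0]],
  [0,[-1.3,-3.5,0],[0,0,0]],
  [0,[-1,-2,0],[0,0,0]],
  [0,[0,0,0],[0,0,0]],
  [0,[0,0,0],[0,0,0]],
  [0,[0,0,0],[0,0,0]],
  [0,[0,0,0],[0,0,0]],
  [0,[0,0,0],[0,0,0]],
])

```text
time_s: 3.2
tcp_pos: [0.4095, -0.275, 0.3246]
orientation: [0.116, 0.993, -0.001, -0.0]
ft_force: [0.2, 0.2, -0.4]
opening: 0.0855
```

```bash
python3 - <<'E'
from h import *
o=bot.get_obs();print(o['tcp_pos'],o['orientation'],o['time_s'],o['joint_pos'])
np.save('wc2.npy',np.array(cam('wrist'),dtype=object),allow_pickle=True)
im=bot.get_image('wrist');cv2.imwrite('pics/w2.png',im)
cv2.imwrite('pics/w2v.png',cv2.resize(im,(800,600),interpolation=cv2.INTER_CUBIC))
E
```

```text
[ 0.40948348 -0.27502788  0.32460932] [ 1.15820591e-01  9.93269363e-01 -1.24986450e-03 -2.33614524e-05] 3.2 [-0.68501602  0.22430196  1.76963943 -0.00233865  1.14634496 -2.02268822]
```

View pics/w2v.png

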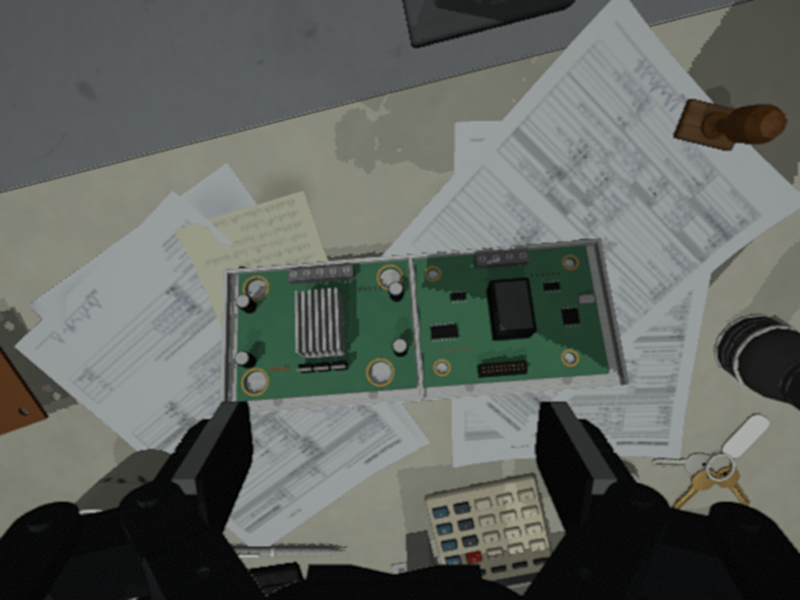

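The stand view (800x600) shows the power board on the left, heat sink at (320,322), holes at (256,288), (389,278), (256,381), (380,372). The logic board is on the right, module at (512,308), holes at (432,275), (570,262), (442,367), (570,358). In both boards the inset hole is at lower right, so board x points away from the robot and up the slope.

```bash
cat > fit.py <<'E'
from h import *
from scipy.optimize import least_squares
np.set_printoptions(precision=4,suppress=True)
H=np.array([[-36,-52,4],[-36,52,4],[36,-52,4],[36,40,4]])/1000.
def gold(im,seeds,r=11):
    h=cv2.cvtColor(im,cv2.COLOR_BGR2HSV); m=cv2.inRange(h,(14,70,90),(32,255,255)); out=[]
    for s in seeds:
        ys,xs=np.nonzero(m); k=np.hypot(xs-s[0],ys-s[1])<r
        if k.sum()<8: out.append((*s,0));continue
        P=np.c_[xs[k],ys[k]].astype(np.float32)
        # algebraic ellipse-free circle fit
        A=np.c_[2*P,np.ones(len(P))]; c=np.linalg.lstsq(A,(P**2).sum(1),rcond=None)[0]
        out.append((c[0],c[1],k.sum()))
    return np.array(out)
def bR(yaw,tilt=35): return R.from_euler('z',yaw).as_matrix()@R.from_euler('y',-tilt,degrees=True).as_matrix()
E
python3 - <<'E'
from fit import *
C=np.load('wc2.npy',allow_pickle=True);im=cv2.imread('pics/w2.png')
pp=np.array([(256,288),(389,278),(256,381),(380,372)])*.8;lp=np.array([(432,275),(570,262),(442,367),(570,358)])*.8
P=gold(im,pp);L=gold(im,lp);print(P,pp);print(L,lp)
def go(P,L):
    def f(p):
        M=bR(p[0]);r=[]
        for pix,o in((P,p[1:4]),(L,p[4:7])):
            for h,q in zip(H,pix): r+=list(proj(C,o+M@h)-q[:2])
        n=M@[0,0,1]; r.append(1000*np.dot(p[1:4]-p[4:7],n))
        return np.array(r)
    s=least_squares(f,[-.15,.455,-.335,.045,.475,-.2,.045],loss='soft_l1');return s.x,f(s.x)
for a,b in((P,L),(pp,lp)):
    x,r=go(a,b);print(x,np.degrees(x[0]));print(r[:-1].reshape(-1,2).T);M=bR(x[0]);print('rel',M.T@(x[4:]-x[1:4]))
    print('heatsink top/ module top px (800):',proj(C,x[1:4]+M@[0,0,.032])*1.25,proj(C,x[4:]+M@[0,0,.028])*1.25)
E
```

```text
[[204.2916 230.2777  72.    ]
 [311.4347 221.5316  75.    ]
 [203.9788 304.7643  89.    ]
 [303.917  297.5516 102.    ]] [[204.8 230.4]
 [311.2 222.4]
 [204.8 304.8]
 [304.  297.6]]
[[345.6    220.       0.    ]
 [456.     209.6      0.    ]
 [353.2543 293.6096  80.    ]
 [455.5933 285.6672  80.    ]] [[345.6 220. ]
 [456.  209.6]
 [353.6 293.6]
 [456.  286.4]]
[-0.1436  0.4545 -0.34    0.043   0.4745 -0.2045  0.0433] -8.224833521162758
[[ 0.0601  0.0896 -0.0544 -0.0883  0.366  -0.4595  0.0733  0.0009]
 [ 0.1456 -0.1689  0.3426 -0.3182 -0.9999  0.141   0.3374  0.2248]]
rel [0.0006 0.137  0.    ]
heatsink top/ module top px (800): [316.165  318.8878] [512.7117 304.9564]
[-0.1435  0.4551 -0.34    0.042   0.4752 -0.2042  0.0425] -8.221270347338836
[[-0.0096  0.4482 -0.4078 -0.0127  0.7234 -0.3749  0.0893 -0.3128]
 [ 0.3588 -0.6787  0.4287 -0.2249 -0.6596  0.5008  0.5081 -0.3299]]
rel [0.0006 0.1373 0.0002]
heatsink top/ module top px (800): [316.576  319.2482] [512.9838 305.3338]
```

```bash
cat >> h.py <<'E'
def plan(Rt,pt,N=8,o=None):
    o=o or bot.get_obs(); R0=R.from_quat(o['orientation']); rv=(R0.inv()*R.from_matrix(Rt)).as_rotvec()/N
    S=sum(R.from_rotvec(k*rv).as_matrix() for k in range(N)); d=np.linalg.solve(S,R0.as_matrix().T@(np.array(pt)-o['tcp_pos']))
    print('x%d'%N,'cm',np.round(d*100,2),'rad',np.round(rv,4),'|d|mm',np.round(np.linalg.norm(d)*1000,1)); return d,rv
def toolR(M): return M@np.diag([-1.,1,-1])
E
python3 - <<'E'
from fit import *
M=bR(-.1436);n=M[:,2];P=np.array([.4547,-.340,.0427]);L=np.array([.4748,-.2044,.043])
np.savez('boards.npz',M=M,P=P,L=L)
plan(toolR(M),P+n*.179)
print(P+n*.179)
E
```

```text
x8 cm [ 1.01 -0.77  1.5 ] rad [-0.0037 -0.0763 -0.0106] |d|mm 19.7
[ 0.3531 -0.3253  0.1893]
```

move_arm([
  [0,[1.0,-0.8,1.5],[-0.004,-0.076,-0.011]],
  [0,[1.0,-0.8,1.5],[-0.004,-0.076,-0.011]],
  [0,[1.0,-0.8,1.5],[-0.004,-0.076,-0.011]],
  [0,[1.0,-0.8,1.5],[-0.004,-0.076,-0.011]],
  [0,[1.0,-0.8,1.5],[-0.004,-0.076,-0.011]],
  [0,[1.0,-0.8,1.5],[-0.004,-0.076,-0.011]],
  [0,[1.0,-0.8,1.5],[-0.004,-0.076,-0.011]],
  [0,[1.0,-0.8,1.5],[-0.004,-0.076,-0.011]],
])

```text
time_s: 4.25
tcp_pos: [0.3919, -0.3159, 0.2344]
orientation: [0.094, 0.96, -0.028, 0.261]
ft_force: [0.6, -0.1, 0.2]
opening: 0.0856
```

```bash
python3 - <<'E'
from fit import *
b=np.load('boards.npz');M=b['M'];n=M[:,2];P=b['P']
o=bot.get_obs();print(o['tcp_pos']);plan(toolR(M),P+n*.179,1)
C=cam('wrist');np.save('wc3.npy',np.array(C,dtype=object),allow_pickle=True);im=bot.get_image('wrist');cv2.imwrite('pics/w3.png',im)
for X in (b['P'],b['L']):
    pr=np.array([proj(C,X+M@h) for h in H]);print(pr);g=gold(im,pr,20);print(g-np.c_[pr,[0]*4])
E
```

```text
[ 0.3919 -0.3159  0.2344]
x1 cm [ 5.42 -1.65  2.05] rad [-0.0324 -0.0791 -0.0412] |d|mm 60.2
[[215.7059 120.507 ]
 [378.0053 113.4298]
 [226.3236 229.4964]
 [360.3178 225.2144]]
[[ -0.453   -0.083  247.    ]
 [  0.2896   0.2986 244.    ]
 [ -0.0615   0.0157 219.    ]
 [ -0.0435   0.6402 233.    ]]
[[430.7708 112.082 ]
 [600.5414 104.6959]
 [427.3435 223.8901]
 [567.0836 219.4364]]
[[  0.1497  -0.4663 160.    ]
 [  0.7316  -0.0031 169.    ]
 [  0.8301  -3.5808 144.    ]
 [  0.2985   0.3304 143.    ]]
```

View pics/w3.png

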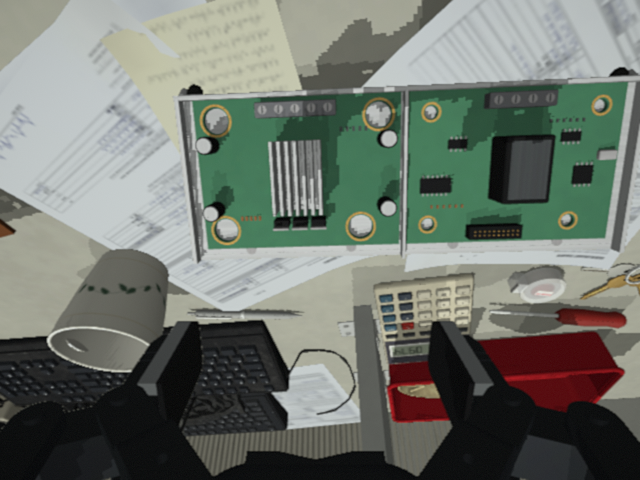

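Sub-pixel agreement (power holes at (215,120), (378,114), (226,230), (360,226)), so the pose is confirmed. I'm finishing the pre-grasp move.

move_arm([
  [0,[1.8,-0.6,0.7],[-0.011,-0.026,-0.014]],
  [0,[1.8,-0.6,0.7],[-0.011,-0.026,-0.014]],
  [0,[1.8,-0.5,0.7],[-0.01,-0.026,-0.013]],
  [0,[0.5,-0.2,0.2],[0,-0.01,0]],
  [0,[0,0,0],[0,0,0]],
  [0,[0,0,0],[0,0,0]],
  [0,[0,0,0],[0,0,0]],
  [0,[0,0,0],[0,0,0]],
])

```text
time_s: 5.3
tcp_pos: [0.3895, -0.3136, 0.2331]
orientation: [0.09, 0.962, -0.028, 0.258]
ft_force: [0.6, -0.9, -0.3]
opening: 0.0857
```

```bash
python3 - <<'E'
from fit import *
b=np.load('boards.npz');M=b['M'];n=M[:,2];P=b['P']
plan(toolR(M),P+n*.179,1)
E
```

```text
x1 cm [ 5.11 -1.8   2.12] rad [-0.03   -0.0864 -0.0336] |d|mm 58.2
```

```bash
python3 - <<'E'
from fit import *
o=bot.get_obs();print(o['joint_pos'])
E
```

```text
[-0.896   0.2576  2.0706  0.7218  0.5073 -2.8666]
```

Joint 6 is at its limit (-2.87). I'm turning the tool half round (+z), which gives the same grasp.

move_arm([
  [0,[0,0,0],[0,0,0.187]],
  [0,[0,0,0],[0,0,0.187]],
  [0,[0,0,0],[0,0,0.187]],
  [0,[0,0,0],[0,0,0.187]],
  [0,[0,0,0],[0,0,0.187]],
  [0,[0,0,0],[0,0,0.187]],
  [0,[0,0,0],[0,0,0.187]],
  [0,[0,0,0],[0,0,0.187]],
])

```text
time_s: 6.3
tcp_pos: [0.3896, -0.3137, 0.2331]
orientation: [0.723, 0.64, 0.156, 0.207]
ft_force: [-0.3, -0.4, -0.3]
opening: 0.0853
```

move_arm([
  [0,[0,0,0],[0,0,0.187]],
  [0,[0,0,0],[0,0,0.187]],
  [0,[0,0,0],[0,0,0.187]],
  [0,[0,0,0],[0,0,0.187]],
  [0,[0,0,0],[0,0,0.187]],
  [0,[0,0,0],[0,0,0.187]],
  [0,[0,0,0],[0,0,0.187]],
  [0,[0,0,0],[0,0,0.187]],
])

```text
time_s: 7.3
tcp_pos: [0.3897, -0.3137, 0.2331]
orientation: [0.965, -0.024, 0.255, 0.045]
ft_force: [-0.5, 0.4, 0.4]
opening: 0.0854
```

```bash
sed -i 's/np.diag(\[-1.,1,-1\])/np.diag([1.,-1,-1])/' h.py; python3 - <<'E'
from fit import *
b=np.load('boards.npz');M=b['M'];n=M[:,2];P=b['P']
o=bot.get_obs();print(o['joint_pos'],o['tcp_pos'])
plan(toolR(M),P+n*.179,1);plan(toolR(M),P+n*.179,6)
E
```

```text
[-0.8958  0.2579  2.0701  0.7217  0.5075  0.1394] [ 0.3897 -0.3137  0.2331]
x1 cm [-5.32  1.08  2.11] rad [0.0239 0.0882 0.1023] |d|mm 58.3
x6 cm [-0.89  0.22  0.32] rad [0.004  0.0147 0.017 ] |d|mm 9.7
```

move_arm([
  [0,[-0.9,0.2,0.3],[0.004,0.015,0.017]],
  [0,[-0.9,0.2,0.3],[0.004,0.015,0.017]],
  [0,[-0.9,0.2,0.3],[0.004,0.015,0.017]],
  [0,[-0.9,0.2,0.3],[0.004,0.015,0.017]],
  [0,[-0.9,0.2,0.3],[0.004,0.015,0.017]],
  [0,[-0.9,0.2,0.3],[0.004,0.015,0.017]],
  [0,[0,0,0],[0,0,0]],
  [0,[0,0,0],[0,0,0]],
])

```text
time_s: 8.3
tcp_pos: [0.3519, -0.3244, 0.1891]
orientation: [0.95, -0.071, 0.302, 0.021]
ft_force: [-0.0, -1.0, -0.6]
opening: 0.0859
```

```bash
python3 - <<'E'
from fit import *
b=np.load('boards.npz');M=b['M'];n=M[:,2];P=b['P']
o=bot.get_obs();print(o['joint_pos'],o['tcp_pos'])
plan(toolR(M),P+n*.179,1);plan(toolR(M),P+n*.079,7)
E
```

```text
[-1.0246  0.3293  2.1648  1.1515  0.5093 -0.3022] [ 0.3519 -0.3244  0.1891]
x1 cm [0.12 0.07 0.06] rad [ 0.0007 -0.0053 -0.0056] |d|mm 1.5
x7 cm [0.01 0.01 1.44] rad [ 0.0001 -0.0008 -0.0008] |d|mm 14.4
```

move_arm([
  [0,[0.1,0.1,1.5],[0.001,-0.005,-0.006]],
  [0,[0,0,1.5],[0,0,0]],
  [0,[0,0,1.5],[0,0,0]],
  [0,[0,0,1.5],[0,0,0]],
  [0,[0,0,1.5],[0,0,0]],
  [0,[0,0,1.5],[0,0,0]],
  [0,[0,0,0.8],[0,0,0]],
  [0,[0,0,0],[0,0,0]],
])

```text
time_s: 9.3
tcp_pos: [0.4147, -0.334, 0.104]
orientation: [0.952, -0.065, 0.299, 0.022]
ft_force: [0.4, 1.2, -0.4]
opening: 0.0855
```

```bash
python3 - <<'E'
from fit import *
b=np.load('boards.npz');M=b['M'];n=M[:,2];P=b['P']
plan(toolR(M),P+n*.079,1)
C=cam('wrist');np.save('wc4.npy',np.array(C,dtype=object),allow_pickle=True);im=bot.get_image('wrist');cv2.imwrite('pics/w4.png',im)
E
```

```text
x1 cm [-0.21  0.02 -0.56] rad [-0.0002  0.0025  0.0072] |d|mm 5.9
```

View pics/w4.png

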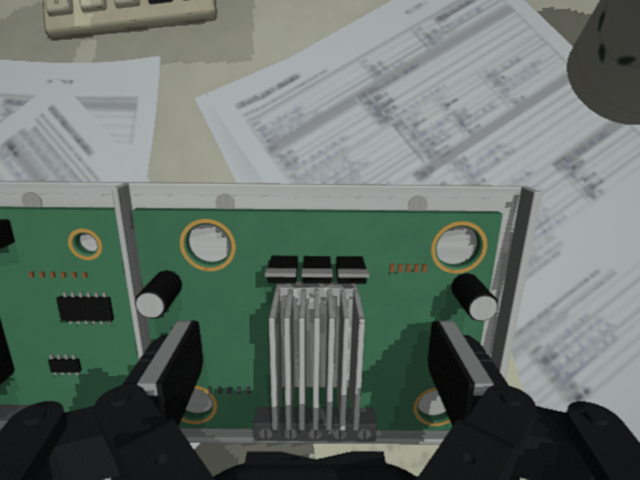

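This view shows the heat sink centred between the fingers at (317,355), with upper holes at (208,245) and (459,247). I'm checking the prediction and correcting.

```bash
python3 - <<'E'
from fit import *
b=np.load('boards.npz');M=b['M'];P=b['P'];C=np.load('wc4.npy',allow_pickle=True);im=cv2.imread('pics/w4.png')
pr=np.array([proj(C,P+M@h) for h in H]);print(pr);g=gold(im,pr,32);print(g)
for h,q in zip(H,g): print(M.T@(onplane(C,q[0],q[1],P+M@H[0],M[:,2])-P)-h)
E
```

```text
[[435.8074 404.6253]
 [193.3873 403.0516]
 [456.6217 247.0672]
 [207.7019 245.3239]]
[[435.1856 406.1376  69.    ]
 [197.0667 405.0301 129.    ]
 [458.6983 247.0348 692.    ]
 [207.2056 244.6579 687.    ]]
[-0.0008  0.0002  0.    ]
[-0.001  -0.0015  0.    ]
[ 0.     -0.0008  0.    ]
[0.0003 0.0002 0.    ]
```

move_arm([
  [0,[-0.2,0,-0.4],[0,0.002,0.007]],
  [0,[0,0,-0.2],[0,0,0]],
  [0,[0,0,0],[0,0,0]],
  [0,[0,0,0],[0,0,0]],
  [0,[0,0,0],[0,0,0]],
  [0,[0,0,0],[0,0,0]],
  [0,[0,0,0],[0,0,0]],
  [0,[0,0,0],[0,0,0]],
])

```text
time_s: 10.35
tcp_pos: [0.4089, -0.3337, 0.1096]
orientation: [0.951, -0.069, 0.3, 0.022]
ft_force: [0.6, 0.1, -0.2]
opening: 0.0855
```

```bash
python3 - <<'E'
from fit import *
b=np.load('boards.npz');M=b['M'];n=M[:,2];P=b['P']
plan(toolR(M),P+n*.079,1)
E
```

```text
x1 cm [-0.06 -0.03  0.23] rad [ 0.0016 -0.0011 -0.    ] |d|mm 2.4
```

move_arm([
  [0.4,[0,0,0.15],[0,0,0]],
  [0.6,[0,0,0],[0,0,0]],
  [1,[0,0,0],[0,0,0]],
  [1,[0,0,0],[0,0,0]],
  [1,[0,0,0],[0,0,0]],
  [1,[0,0,0],[0,0,0]],
  [1,[0,0,0],[0,0,0]],
  [1,[0,0,0],[0,0,0]],
], grip_force=60)

```text
time_s: 11.35
tcp_pos: [0.4098, -0.3337, 0.1084]
orientation: [0.951, -0.069, 0.3, 0.022]
ft_force: [-0.4, 0.5, 1.9]
opening: 0.0289
```

```bash
python3 - <<'E'
from fit import *
b=np.load('boards.npz');M=b['M'];n=M[:,2];P=b['P']
o=bot.get_obs();print(o['tcp_pos'],o['orientation'],o['opening'],o['ft_force'])
Rt=R.from_quat(o['orientation']).as_matrix()
rel=Rt.T@(P-o['tcp_pos']);A=Rt.T@M;print(rel);print(R.from_matrix(np.diag([1.,-1,-1])@A).as_rotvec())
np.savez('holdP.npz',rel=rel,A=A)
E
```

```text
[ 0.4098 -0.3337  0.1084] [ 0.9511 -0.0687  0.3004  0.0223] 0.028855546925219463 [-0.3653  0.4729  1.9205]
[-0.0006 -0.0003  0.0798]
[0.0015 0.0012 0.0002]
```

move_arm([
  [1,[0,0,-0.6],[0,0,0]],
  [1,[0,0,-1],[0,0,0]],
  [1,[0,0,-1.5],[0,0,0]],
  [1,[0,0,-2],[0,0,0]],
  [1,[0,0,-2],[0,0,0]],
  [1,[0,0,-2],[0,0,0]],
  [1,[0,0,-1.5],[0,0,0]],
  [1,[0,0,0],[0,0,0]],
])

```text
time_s: 12.35
tcp_pos: [0.3445, -0.3232, 0.1993]
orientation: [0.952, -0.069, 0.298, 0.023]
ft_force: [-0.1, 0.3, -1.9]
opening: 0.0288
```

```bash
python3 - <<'E'
from fit import *
o=bot.get_obs();print(o['tcp_pos'],o['opening'],o['ft_force'],o['joint_pos'])
d,r=plan(toolR(bR(-.05,0)),[.345,-.20,.28],12)
plan(toolR(bR(-.05,0)),[.345,-.20,.28],16)
E
```

```text
[ 0.3445 -0.3232  0.1993] 0.028841774561307883 [-0.0655  0.3198 -1.8895] [-1.0361  0.2975  2.17    1.0903  0.5231 -0.2519]
x12 cm [ 0.13 -1.01 -0.68] rad [ 0.0026 -0.0506 -0.0076] |d|mm 12.3
x16 cm [ 0.09 -0.76 -0.51] rad [ 0.0019 -0.0379 -0.0057] |d|mm 9.2
```

move_arm([
  [1,[0.2,-1,-1],[0.004,-0.05,-0.011]],
  [1,[0.2,-1.5,-1],[0.004,-0.076,-0.011]],
  [1,[0.2,-1.5,-1],[0.004,-0.076,-0.011]],
  [1,[0.2,-1.5,-1],[0.004,-0.076,-0.011]],
  [1,[0.2,-1.5,-1],[0.004,-0.076,-0.011]],
  [1,[0.2,-1.5,-1],[0.004,-0.076,-0.011]],
  [1,[0.2,-1.5,-1],[0.004,-0.076,-0.011]],
  [1,[0.2,-1.5,-1],[0.004,-0.076,-0.011]],
])

```text
time_s: 13.35
tcp_pos: [0.342, -0.2023, 0.2768]
orientation: [1.0, -0.027, 0.001, -0.002]
ft_force: [-0.7, 0.3, -2.8]
opening: 0.0293
```

```bash
python3 - <<'E'
from fit import *
o=bot.get_obs();print(o['tcp_pos'],o['opening'],o['ft_force'],o['joint_pos'])
plan(toolR(bR(.1,0)),[.345,.08,.28],8)
E
```

```text
[ 0.342  -0.2023  0.2768] 0.02930482564555196 [-0.6719  0.3356 -2.8136] [-0.6531  0.1048  2.0466  0.004   0.9908  0.9691]
x8 cm [ 0.09 -3.53 -0.03] rad [-0.0004 -0.0002 -0.0192] |d|mm 35.3
```

move_arm([
  [1,[0.1,-3.5,0],[0,0,-0.019]],
  [1,[0.1,-3.9,0],[0,0,-0.019]],
  [1,[0.1,-3.9,0],[0,0,-0.019]],
  [1,[0.1,-3.9,0],[0,0,-0.019]],
  [1,[0.1,-3.9,0],[0,0,-0.019]],
  [1,[0.1,-3.9,0],[0,0,-0.019]],
  [1,[0.1,-3.9,0],[0,0,-0.019]],
  [1,[0.1,-3.5,0],[0,0,-0.019]],
])

```text
time_s: 14.35
tcp_pos: [0.3447, 0.1117, 0.2761]
orientation: [0.999, 0.052, -0.001, -0.004]
ft_force: [0.7, 0.0, -2.9]
opening: 0.0291
```

```bash
python3 - <<'E'
from fit import *
o=bot.get_obs();print(o['tcp_pos'],o['opening'],o['ft_force'],o['joint_pos'])
plan(toolR(bR(.3357,0)),[.4527,.2462,.25],8)
E
```

```text
[0.3447 0.1117 0.2761] 0.029056500023276297 [ 0.7404  0.0413 -2.9108] [0.1807 0.037  2.1236 0.0087 0.9812 1.642 ]
x8 cm [ 1.67 -1.37  0.33] rad [-0.0009 -0.     -0.0289] |d|mm 21.9
```

move_arm([
  [1,[1.7,-1.4,0.3],[0,0,-0.029]],
  [1,[1.7,-1.4,0.3],[-0.001,0,-0.029]],
  [1,[1.7,-1.4,0.3],[-0.001,0,-0.029]],
  [1,[1.7,-1.4,0.3],[-0.001,0,-0.029]],
  [1,[1.7,-1.4,0.3],[-0.001,0,-0.029]],
  [1,[1.7,-1.4,0.3],[-0.001,0,-0.029]],
  [1,[1.7,-1.4,0.3],[-0.001,0,-0.029]],
  [1,[1.2,-1,0.2],[-0.001,0,-0.022]],
])

```text
time_s: 15.35
tcp_pos: [0.4504, 0.2522, 0.2482]
orientation: [0.985, 0.171, -0.004, -0.001]
ft_force: [0.3, -0.3, -2.3]
opening: 0.029
```

```bash
cat >> fit.py <<'E'
CH=np.array([.4527,.2463]);CY=.335
def goal(hold,z,ch=CH,cy=CY):
    """tool pose placing the held board's underside level at height z over the chassis"""
    k=np.load(hold); Rt=bR(cy,0)@k['A'].T; return Rt,np.array([*ch,z])-Rt@k['rel']
E
python3 - <<'E'
from fit import *
o=bot.get_obs();print(o['tcp_pos'],o['opening'],o['ft_force'],o['joint_pos'])
plan(*goal('holdP.npz',.12),1)
k=np.load('holdP.npz');C=cam('wrist');im=bot.get_image('wrist');cv2.imwrite('pics/w5.png',im)
o=bot.get_obs();Rt=R.from_quat(o['orientation']).as_matrix()
pr=np.array([proj(C,o['tcp_pos']+Rt@(k['rel']+k['A']@h)) for h in H]);print(pr);print(gold(im,pr,34))
E
```

```text
[0.4504 0.2522 0.2482] 0.029028347238947875 [ 0.2596 -0.2777 -2.3417] [0.4185 0.3599 1.7919 0.0055 0.9963 1.6419]
x1 cm [0.1  0.67 4.83] rad [-0.0056  0.008   0.0096] |d|mm 48.8
[[430.0262 389.5143]
 [194.8126 389.7572]
 [447.5193 234.7452]
 [207.4915 234.9951]]
[[431.4832 375.2942  40.    ]
 [198.3605 375.7737  22.    ]
 [451.7216 236.549  630.    ]
 [209.8028 236.2369 629.    ]]
```

View pics/w5.png

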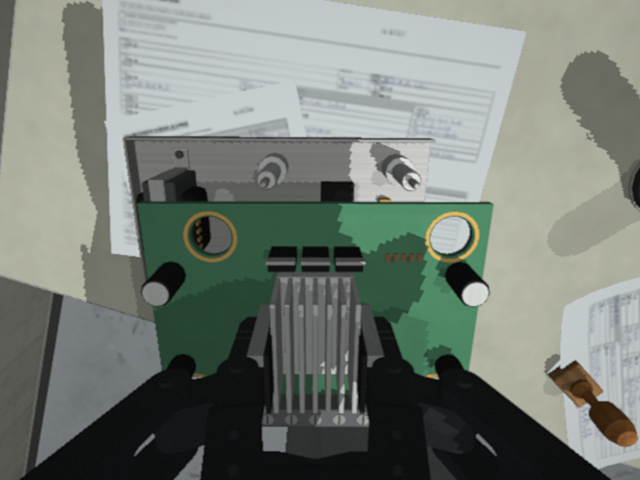

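The held board's holes are at (210,236) and (452,237), 2 to 4 px from prediction. Two pins show beyond the edge at (267,180) and (408,180). I'm descending to just above the pin tips for a same-image check.

move_arm([
  [1,[0.1,0.3,1],[-0.003,0.004,0.005]],
  [1,[0,0.3,1.2],[-0.003,0.004,0.005]],
  [1,[0,0.1,1.2],[0,0,0]],
  [1,[0,0,1.2],[0,0,0]],
  [1,[0,0,1.2],[0,0,0]],
  [1,[0,0,1.0],[0,0,0]],
  [1,[0,0,0],[0,0,0]],
  [1,[0,0,0],[0,0,0]],
])

```text
time_s: 16.4
tcp_pos: [0.4533, 0.245, 0.1743]
orientation: [0.986, 0.166, -0.0, 0.001]
ft_force: [1.0, -0.1, -1.2]
opening: 0.0291
```

```bash
python3 - <<'E'
from fit import *
o=bot.get_obs();print(o['tcp_pos'],o['opening'],o['ft_force'])
plan(*goal('holdP.npz',.095),1)
k=np.load('holdP.npz');C=cam('wrist');np.save('wc6.npy',np.array(C,dtype=object),allow_pickle=True);im=bot.get_image('wrist');cv2.imwrite('pics/w6.png',im)
Rt=R.from_quat(o['orientation']).as_matrix()
pr=np.array([proj(C,o['tcp_pos']+Rt@(k['rel']+k['A']@h)) for h in H]);print(pr);print(gold(im,pr+[2,1],30))
Rc=R.from_euler('z',CY).as_matrix()
for x,y in((36,-52),(36,40)):
  for z in(.066,.08): print((x,y,z),proj(C,np.array([*CH,z])+Rc@[x/1e3,y/1e3,0]))
c=im[190:290,160:510];c=cv2.resize(c,(798,228),interpolation=cv2.INTER_CUBIC)
d=im[330:430,160:510];d=cv2.resize(d,(798,228),interpolation=cv2.INTER_CUBIC)
cv2.imwrite('pics/w6c.png',np.vstack([c,d]))
E
```

```text
[0.4533 0.245  0.1743] 0.029120132001732312 [ 0.9707 -0.0508 -1.2298]
x1 cm [ 0.04 -0.12 -0.06] rad [ 0.0006  0.0015 -0.0013] |d|mm 1.4
[[431.4094 391.706 ]
 [196.5306 391.686 ]
 [449.2515 237.4858]
 [209.7057 237.4555]]
[[431.4846 375.5009  38.    ]
 [198.2465 376.9916  20.    ]
 [451.7952 236.6466 620.    ]
 [209.801  236.2863 622.    ]]
(36, -52, 0.066) [424.2426 213.938 ]
(36, -52, 0.08) [432.732 222.557]
(36, 40, 0.066) [224.2897 214.1952]
(36, 40, 0.08) [217.2951 222.8355]
```

View pics/w6c.png

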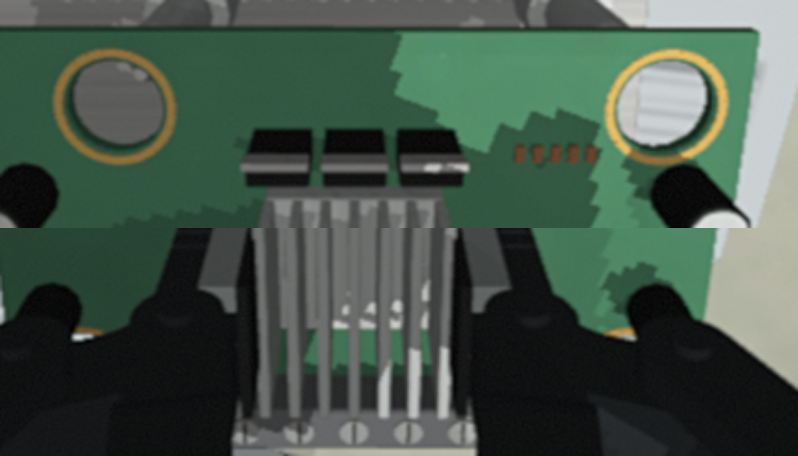

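Through the left hole the pin tip shows at about (218,221), against a predicted (217,223). Pins and holes agree within 1 mm, so I'm lowering gently.

move_arm([
  [1,[0.1,-0.1,0.3],[0,0.001,-0.001]],
  [1,[0,0,0.5],[0,0,0]],
  [1,[0,0,0.5],[0,0,0]],
  [1,[0,0,0.5],[0,0,0]],
  [1,[0,0,0.5],[0,0,0]],
  [1,[0,0,0.4],[0,0,0]],
  [1,[0,0,0.3],[0,0,0]],
  [1,[0,0,0],[0,0,0]],
])

```text
time_s: 17.45
tcp_pos: [0.4542, 0.2465, 0.1426]
orientation: [0.986, 0.167, 0.001, 0.001]
ft_force: [0.5, -0.5, -1.7]
opening: 0.0292
```

```bash
python3 - <<'E'
from fit import *
o=bot.get_obs();print(o['tcp_pos'],o['opening'],o['ft_force'],o['torque'])
plan(*goal('holdP.npz',.03),1)
C=cam('wrist');np.save('wc7.npy',np.array(C,dtype=object),allow_pickle=True);im=bot.get_image('wrist');cv2.imwrite('pics/w7.png',im)
g=gold(im,[(451.8,236.5),(209.8,236.3)],30);print(g)
c=im[190:290,160:510];cv2.imwrite('pics/w7c.png',cv2.resize(c,(798,228),interpolation=cv2.INTER_CUBIC))
E
```

```text
[0.4542 0.2465 0.1426] 0.029203600899234117 [ 0.479  -0.5071 -1.6602] [-0.0103  0.0306 -0.0117]
x1 cm [-0.1  -0.02  3.28] rad [ 0.0006 -0.0005 -0.0001] |d|mm 32.8
[[451.8665 236.7554 618.    ]
 [209.8043 236.2444 627.    ]]
```

View pics/w7c.png

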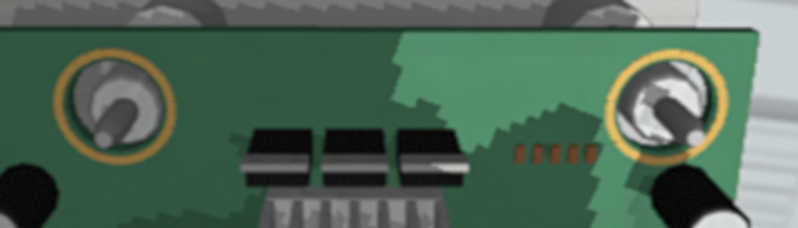

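Both pillar tops are visible inside the holes at about (122,105) and (668,108) in the crop, with no contact force. I'm continuing down.

move_arm([
  [1,[-0.03,0.06,0.4],[0,0,0]],
  [1,[0,0,0.5],[0,0,0]],
  [1,[0,0,0.5],[0,0,0]],
  [1,[0,0,0.5],[0,0,0]],
  [1,[0,0,0.4],[0,0,0]],
  [1,[0,0,0.3],[0,0,0]],
  [1,[0,0,0],[0,0,0]],
  [1,[0,0,0],[0,0,0]],
])

```text
time_s: 18.5
tcp_pos: [0.4544, 0.2458, 0.115]
orientation: [0.986, 0.167, 0.001, 0.001]
ft_force: [1.0, -0.6, -1.0]
opening: 0.0291
```

```bash
python3 - <<'E'
from fit import *
o=bot.get_obs();print(o['tcp_pos'],o['opening'],o['ft_force'],o['torque'])
plan(*goal('holdP.npz',.03),1)
im=bot.get_image('wrist');cv2.imwrite('pics/w8.png',im)
g=gold(im,[(451.8,236.5),(209.8,236.3)],30);print(g)
E
```

```text
[0.4544 0.2458 0.115 ] 0.029095150551338125 [ 0.9896 -0.6125 -0.968 ] [-0.0966  0.0168 -0.0265]
x1 cm [-0.09 -0.08  0.52] rad [ 0.0005 -0.0011 -0.0001] |d|mm 5.3
[[452.5894 237.8732 449.    ]
 [209.215  237.4015 449.    ]]
```

move_arm([
  [1,[0,0,0.2],[0,0,0]],
  [1,[0,0,0.15],[0,0,0]],
  [1,[0,0,0.1],[0,0,0]],
  [1,[0,0,0.1],[0,0,0]],
  [1,[0,0,0.1],[0,0,0]],
  [1,[0,0,0.1],[0,0,0]],
  [1,[0,0,0.1],[0,0,0]],
  [1,[0,0,0],[0,0,0]],
])

```text
time_s: 19.55
tcp_pos: [0.4546, 0.2459, 0.1087]
orientation: [0.986, 0.167, 0.002, 0.001]
ft_force: [0.6, 0.1, -2.1]
opening: 0.0289
```

```bash
python3 - <<'E'
from fit import *
o=bot.get_obs();print(o['tcp_pos'],o['opening'],o['ft_force'],o['torque'])
plan(*goal('holdP.npz',.03),1)
E
```

```text
[0.4546 0.2459 0.1087] 0.02887328162984265 [ 0.6187  0.1332 -2.0655] [-0.0183  0.0588  0.0333]
x1 cm [-0.11 -0.08 -0.11] rad [ 0.0004 -0.0017 -0.0002] |d|mm 1.8
```

move_arm([
  [1,[-0.05,-0.03,0.1],[0,0,0]],
  [1,[0,0,0.1],[0,0,0]],
  [1,[0,0,0.1],[0,0,0]],
  [1,[0,0,0],[0,0,0]],
  [1,[0,0,0],[0,0,0]],
  [1,[0,0,0],[0,0,0]],
  [1,[0,0,0],[0,0,0]],
  [1,[0,0,0],[0,0,0]],
])

```text
time_s: 20.55
tcp_pos: [0.4546, 0.246, 0.1085]
orientation: [0.986, 0.166, 0.002, 0.001]
ft_force: [-1.3, -1.2, 3.2]
opening: 0.029
```

```bash
python3 - <<'E'
from fit import *
o=bot.get_obs();print(o['tcp_pos'],o['opening'],o['ft_force'],o['torque'])
plan(*goal('holdP.npz',.03),1)
E
```

```text
[0.4546 0.246  0.1085] 0.028956650016694438 [-1.2843 -1.2178  3.2299] [0.045  0.4236 0.005 ]
x1 cm [-0.12 -0.07 -0.14] rad [ 0.0005 -0.0026 -0.0004] |d|mm 1.9
```

move_arm([
  [1,[0,0,0.2],[0,0,0]],
  [1,[0,0,0.2],[0,0,0]],
  [1,[0,0,0.3],[0,0,0]],
  [1,[0,0,0.3],[0,0,0]],
  [1,[0,0,0],[0,0,0]],
  [1,[0,0,0],[0,0,0]],
  [1,[0,0,0],[0,0,0]],
  [1,[0,0,0],[0,0,0]],
])

```text
time_s: 21.55
tcp_pos: [0.4547, 0.246, 0.1085]
orientation: [0.986, 0.167, 0.002, 0.001]
ft_force: [-0.9, -1.6, 5.1]
opening: 0.0289
```

```bash
python3 - <<'E'
from fit import *
o=bot.get_obs();print(o['tcp_pos'],o['opening'],o['ft_force'],o['torque'])
plan(*goal('holdP.npz',.03),1)
C=cam('wrist');im=bot.get_image('wrist');cv2.imwrite('pics/w9.png',im)
g=gold(im,[(451.8,236.5),(209.8,236.3)],30);print(g)
for h,q in zip(H[2:],g): p=onz(C,q[0],q[1],.034);print(p, R.from_euler('z',-CY).as_matrix()[:2,:2]@(p[:2]-CH))
E
```

```text
[0.4547 0.246  0.1085] 0.028900447572414344 [-0.8863 -1.5965  5.1016] [0.0225 0.4811 0.0352]
x1 cm [-0.13 -0.07 -0.14] rad [ 0.0008 -0.0027 -0.0001] |d|mm 2.0
[[452.3689 237.8301 453.    ]
 [209.2776 237.4756 449.    ]]
[0.5059 0.2082 0.034 ] [ 0.0377 -0.0535]
[0.4756 0.2956 0.034 ] [0.0379 0.039 ]
```

Contact is firm at an underside height of about 30 mm (after the 1.5 mm image-scale correction), so I'm releasing and rising.

move_arm([
  [0.5,[0,0,0],[0,0,0]],
  [0.4,[0,0,0],[0,0,0]],
  [0.4,[0,0,0],[0,0,0]],
  [0.4,[0,0,-0.5],[0,0,0]],
  [0.4,[0,0,-1.5],[0,0,0]],
  [0.4,[0,0,-3],[0,0,0]],
  [0.4,[0,0,-5],[0,0,0]],
  [0.4,[-1,0,-5],[0,0,0]],
])

```text
time_s: 22.6
tcp_pos: [0.4438, 0.2425, 0.263]
orientation: [0.986, 0.167, 0.0, 0.001]
ft_force: [-0.4, -0.4, 0.8]
opening: 0.0509
```

```bash
python3 - <<'E'
from fit import *
o=bot.get_obs();print(o['tcp_pos'],o['opening'],o['ft_force'],o['torque'])
C=cam('wrist');np.save('wc10.npy',np.array(C,dtype=object),allow_pickle=True);im=bot.get_image('wrist');cv2.imwrite('pics/w10.png',im)
Rc=R.from_euler('z',CY).as_matrix()
pr=np.array([proj(C,np.array([*CH,.03])+Rc@h) for h in H]);g=gold(im,pr,22);print(pr,g)
W=[onz(C,q[0],q[1],.034) for q in g];k=g[:,2]>20
if k.sum()>1: print(fit2(H[k][:,:2],np.array(W)[k]))
cv2.imwrite('pics/w10v.png',cv2.resize(im[40:440,100:540],(660,600),interpolation=cv2.INTER_CUBIC))
E
```

```text
[0.4438 0.2425 0.263 ] 0.05089178122856075 [-0.3931 -0.4293  0.8392] [-0.0619  0.0519 -0.0238]
[[378.8334 249.7515]
 [248.2007 249.8165]
 [383.9334 158.1554]
 [259.139  158.1878]] [[380.1353 247.8533  87.    ]
 [250.3088 247.751   55.    ]
 [384.05   157.4667 140.    ]
 [260.1845 155.6161 117.    ]]
(array([0.4544, 0.2459]), np.float64(0.33445836647081384), array([0.0002, 0.0009, 0.0013, 0.0004]))
```

View pics/w10v.png

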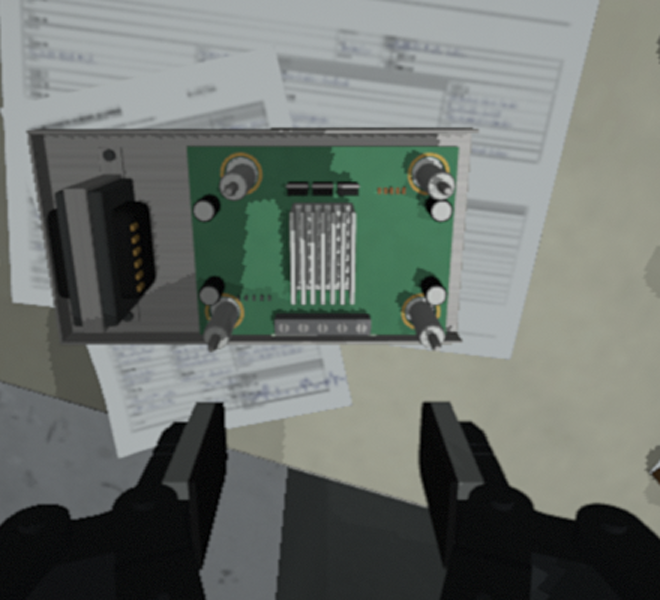

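The power board lies in the chassis with all four pillars through its holes; pin tips at crop (231,188), (446,188), (216,344), (434,343). I've now viewed 12 pictures, so I'm going on by numbers from here.

```bash
python3 - <<'E'
from fit import *
C=np.load('wc10.npy',allow_pickle=True);im=cv2.imread('pics/w10.png')
order=[(434,343),(216,344),(446,188),(231,188)]
t=np.array(order)/1.5+[100,40]
print('tips',fit2(PIL,[onz(C,*q,.080) for q in t]))
Rc=R.from_euler('z',CY).as_matrix();g=gold(im,[proj(C,np.array([*CH,.03])+Rc@h) for h in H],22)
# 6-dof pose from the 4 rings, with library PnP
f,cx,cy,T=C;K=np.array([[f,0,cx],[0,f,cy],[0,0,1]])
def f6(p): M=R.from_rotvec(p[3:]).as_matrix();return np.concatenate([proj(C,p[:3]+M@h)-q[:2] for h,q in zip(H,g)])
s=least_squares(f6,[.4544,.2459,.03,0,0,.335]);print('rings 6dof',s.x,np.abs(s.fun).max())
for z in(.026,.028,.03,.032,.036,.04):
    s=least_squares(lambda p:f6([p[0],p[1],z,0,0,p[2]]),[.454,.246,.335]);print(z,s.x,s.cost)
o=bot.get_obs();plan(toolR(bR(0.1,0)),[.345,.10,.27],8)
E
```

```text
tips (array([0.4555, 0.2451]), np.float64(0.3380479413877786), array([0.0023, 0.0024, 0.0015, 0.0011]))
rings 6dof [ 0.4537  0.2458  0.0274 -0.0295  0.0006  0.3384] 0.9533787467777302
0.026 [0.4535 0.2456 0.3342] 1.8714712228950685
0.028 [0.4539 0.2458 0.3342] 1.5923210075579153
0.03 [0.4543 0.2459 0.3342] 2.38877515309559
0.032 [0.4547 0.2461 0.3342] 4.3041031941974905
0.036 [0.4555 0.2464 0.3342] 11.673266454770635
0.04 [0.4563 0.2468 0.3342] 24.08232449226688
x8 cm [-1.62  1.46 -0.02] rad [ 0.0001 -0.001   0.0294] |d|mm 21.8
```

Image height (28 mm best fit, ±2) agrees with the power board being home. Going back for the logic board.

move_arm([
  [0,[-1.6,1.5,0],[0,0,0.029]],
  [0,[-1.8,1.6,0],[0,0,0.029]],
  [0,[-1.8,1.6,0],[0,0,0.029]],
  [0,[-1.8,1.6,0],[0,0,0.029]],
  [0,[-1.8,1.6,0],[0,0,0.029]],
  [0,[-1.6,1.6,0],[0,0,0.029]],
  [0,[-1.4,2.5,0],[0,0,0.029]],
  [0,[-0.6,4,0],[0,0,0.029]],
])

```text
time_s: 23.65
tcp_pos: [0.3544, 0.0538, 0.2757]
orientation: [0.999, 0.05, 0.011, -0.002]
ft_force: [0.8, -0.4, 0.2]
opening: 0.0856
```

```bash
python3 - <<'E'
from fit import *
o=bot.get_obs();print(o['tcp_pos'])
plan(toolR(bR(-.1,0)),[.345,-.19,.27],8)
E
```

```text
[0.3544 0.0538 0.2757]
x8 cm [-0.16  3.05  0.06] rad [-0.0006 -0.0027  0.025 ] |d|mm 30.6
```

move_arm([
  [0,[-0.2,3.2,0.1],[0,-0.003,0.025]],
  [0,[-0.2,3.2,0.1],[0,-0.003,0.025]],
  [0,[-0.2,3.2,0.1],[0,-0.003,0.025]],
  [0,[-0.2,3.2,0.1],[0,-0.003,0.025]],
  [0,[-0.2,3.2,0.1],[0,-0.003,0.025]],
  [0,[-0.2,3.2,0.1],[0,-0.003,0.025]],
  [0,[-0.2,3.2,0],[0,-0.003,0.025]],
  [0,[-0.2,2,0],[0,-0.003,0.025]],
])

```text
time_s: 24.65
tcp_pos: [0.3401, -0.1988, 0.275]
orientation: [0.999, -0.054, 0.004, -0.001]
ft_force: [0.5, 0.1, -0.2]
opening: 0.0851
```

```bash
python3 - <<'E'
from fit import *
b=np.load('boards.npz');M=b['M'];n=M[:,2];L=b['L']
o=bot.get_obs();print(o['tcp_pos'],L+n*.179)
plan(toolR(M),L+n*.179,8)
E
```

```text
[ 0.3401 -0.1988  0.275 ] [ 0.3732 -0.1897  0.1896]
x8 cm [ 0.1  -0.17  1.15] rad [-0.0016  0.0755  0.0042] |d|mm 11.7
```

move_arm([
  [0,[0.1,-0.2,1.2],[-0.002,0.08,0.004]],
  [0,[0.1,-0.2,1.2],[-0.002,0.08,0.004]],
  [0,[0.1,-0.2,1.2],[-0.002,0.08,0.004]],
  [0,[0.1,-0.2,1.2],[-0.002,0.08,0.004]],
  [0,[0.1,-0.2,1.2],[-0.002,0.08,0.004]],
  [0,[0.1,-0.2,1.2],[-0.002,0.08,0.004]],
  [0,[0.1,-0.2,1.2],[-0.002,0.08,0.004]],
  [0,[0.1,-0.1,1.0],[-0.001,0.05,0.004]],
])

```text
time_s: 25.65
tcp_pos: [0.3751, -0.1901, 0.1968]
orientation: [0.95, -0.066, 0.303, 0.024]
ft_force: [0.4, 0.5, 0.4]
opening: 0.0856
```

```bash
cat > chk.py <<'E'
from fit import *
b=np.load('boards.npz');M=b['M'];n=M[:,2];L=b['L']
o=bot.get_obs();print(o['tcp_pos'],o['ft_force'])
plan(toolR(M),L+n*.179,1);plan(toolR(M),L+n*.079,1)
C=cam('wrist');im=bot.get_image('wrist')
pr=np.array([proj(C,L+M@h) for h in H]);g=gold(im,pr,18);print(g-np.c_[pr,[0]*4])
for h,q in zip(H,g): print(M.T@(onplane(C,q[0],q[1],L+M@H[0],n)-L)-h)
E
python3 chk.py
```

```text
[ 0.3751 -0.1901  0.1968] [0.3503 0.5287 0.3775]
x1 cm [-0.58 -0.02  0.47] rad [ 0.0033 -0.0078  0.0054] |d|mm 7.4
x1 cm [-0.65 -0.05 10.47] rad [ 0.0033 -0.0078  0.0054] |d|mm 104.9
[[  0.6668   0.9984 109.    ]
 [ -0.0651   0.6492 115.    ]
 [  0.8988   0.4646 141.    ]
 [  0.3043   0.2364 140.    ]]
[-0.0008 -0.0005 -0.    ]
[-0.0005  0.0001 -0.    ]
[-0.0003 -0.0006 -0.    ]
[-0.0002 -0.0002 -0.    ]
```

move_arm([
  [0,[-0.6,0,0.5],[0.003,-0.008,0.005]],
  [0,[0,0,0.8],[0,0,0]],
  [0,[0,0,1.4],[0,0,0]],
  [0,[0,0,1.6],[0,0,0]],
  [0,[0,0,1.6],[0,0,0]],
  [0,[0,0,1.5],[0,0,0]],
  [0,[0,0,0.7],[0,0,0]],
  [0,[0,0,0],[0,0,0]],
])

```text
time_s: 26.7
tcp_pos: [0.421, -0.1966, 0.1309]
orientation: [0.95, -0.066, 0.306, 0.021]
ft_force: [0.1, 0.4, 1.1]
opening: 0.0856
```

```bash
python3 chk.py
```

```text
[ 0.421  -0.1966  0.1309] [0.0889 0.4265 1.1306]
x1 cm [-0.5  -0.03 -7.58] rad [-0.0034 -0.0118  0.0041] |d|mm 76.0
x1 cm [-0.62  0.01  2.42] rad [-0.0034 -0.0118  0.0041] |d|mm 24.9
[[  0.6177   1.6997 163.    ]
 [  0.2618   1.2058 158.    ]
 [  1.7677   0.8241 272.    ]
 [  0.4084   0.2633 279.    ]]
[-0.001  -0.0004 -0.    ]
[-0.0007 -0.0001 -0.    ]
[-0.0004 -0.0008 -0.    ]
[-0.0001 -0.0002 -0.    ]
```

move_arm([
  [0,[-0.6,0,0.2],[-0.003,-0.012,0.004]],
  [0,[0,0,0.7],[0,0,0]],
  [0,[0,0,0.7],[0,0,0]],
  [0,[0,0,0.5],[0,0,0]],
  [0,[0,0,0],[0,0,0]],
  [0,[0,0,0],[0,0,0]],
  [0,[0,0,0],[0,0,0]],
  [0,[0,0,0],[0,0,0]],
])

```text
time_s: 27.75
tcp_pos: [0.4272, -0.1977, 0.1115]
orientation: [0.951, -0.068, 0.3, 0.022]
ft_force: [-0.3, 0.2, -0.0]
opening: 0.0851
```

```bash
python3 chk.py
```

```text
[ 0.4272 -0.1977  0.1115] [-0.2729  0.2226 -0.0267]
x1 cm [ 0.01 -0.01 -9.53] rad [ 0.0006 -0.0004  0.    ] |d|mm 95.3
x1 cm [ 0.01 -0.02  0.47] rad [ 0.0006 -0.0004  0.    ] |d|mm 4.7
[[  0.0023   2.2315  98.    ]
 [  1.9599   1.6726  83.    ]
 [  2.0826   0.7942 340.    ]
 [  0.3332   0.2525 352.    ]]
[-0.0012 -0.0001 -0.    ]
[-0.0009 -0.0008 -0.    ]
[-0.0003 -0.0009  0.    ]
[-0.0001 -0.0001 -0.    ]
```

move_arm([
  [0,[0,0,0.4],[0,0,0]],
  [0.4,[0,0,0],[0,0,0]],
  [0.6,[0,0,0],[0,0,0]],
  [1,[0,0,0],[0,0,0]],
  [1,[0,0,0],[0,0,0]],
  [1,[0,0,0],[0,0,0]],
  [1,[0,0,0],[0,0,0]],
  [1,[0,0,0],[0,0,0]],
], grip_force=60)

```text
time_s: 28.8
tcp_pos: [0.4295, -0.1981, 0.1082]
orientation: [0.951, -0.069, 0.3, 0.022]
ft_force: [0.0, 0.3, 0.4]
opening: 0.0271
```

```bash
python3 - <<'E'
from fit import *
b=np.load('boards.npz');M=b['M'];P=b['L']
o=bot.get_obs();print(o['tcp_pos'],o['opening'],o['ft_force'])
Rt=R.from_quat(o['orientation']).as_matrix()
rel=Rt.T@(P-o['tcp_pos']);A=Rt.T@M;print(rel);print(R.from_matrix(np.diag([1.,-1,-1])@A).as_rotvec())
np.savez('holdL.npz',rel=rel,A=A)
E
```

```text
[ 0.4295 -0.1981  0.1082] 0.027080859084409863 [0.0438 0.2535 0.3847]
[ 0.0001 -0.0003  0.0796]
[0.0008 0.0005 0.0003]
```

move_arm([
  [1,[0,0,0],[0,0,0]],
  [1,[0,0,-0.8],[0,0,0]],
  [1,[0,0,-1.5],[0,0,0]],
  [1,[0,0,-2],[0,0,0]],
  [1,[0,0,-2],[0,0,0]],
  [1,[0,0,-2],[0,0,0]],
  [1,[0,0,-1.5],[0,0,0]],
  [1,[0,0,0],[0,0,0]],
])

```text
time_s: 29.8
tcp_pos: [0.3717, -0.1892, 0.1898]
orientation: [0.952, -0.068, 0.299, 0.022]
ft_force: [0.6, 0.3, -1.4]
opening: 0.0268
```

```bash
python3 - <<'E'
from fit import *
o=bot.get_obs();print(o['tcp_pos'],o['opening'],o['ft_force'])
plan(toolR(bR(-.05,0)),[.345,-.14,.30],8)
E
```

```text
[ 0.3717 -0.1892  0.1898] 0.026839531440221488 [ 0.5647  0.3193 -1.4066]
x8 cm [ 0.09 -0.56 -1.45] rad [ 0.0036 -0.076  -0.0113] |d|mm 15.6
```

move_arm([
  [1,[0.1,-0.6,-1.4],[0.004,-0.05,-0.011]],
  [1,[0.1,-0.6,-1.5],[0.004,-0.079,-0.011]],
  [1,[0.1,-0.6,-1.5],[0.004,-0.079,-0.011]],
  [1,[0.1,-0.6,-1.5],[0.004,-0.079,-0.011]],
  [1,[0.1,-0.6,-1.5],[0.004,-0.079,-0.011]],
  [1,[0.1,-0.6,-1.5],[0.004,-0.079,-0.011]],
  [1,[0.1,-0.6,-1.5],[0.004,-0.079,-0.011]],
  [1,[0.1,-0.6,-1.5],[0.004,-0.079,-0.011]],
])

```text
time_s: 30.8
tcp_pos: [0.3453, -0.1364, 0.2933]
orientation: [1.0, -0.022, 0.013, -0.01]
ft_force: [0.8, 0.7, -0.6]
opening: 0.0266
```

```bash
python3 - <<'E'
from fit import *
o=bot.get_obs();print(o['tcp_pos'],o['opening'],o['ft_force'])
plan(toolR(bR(.1,0)),[.345,.10,.29],8)
E
```

```text
[ 0.3453 -0.1364  0.2933] 0.026634792535013413 [ 0.7957  0.7278 -0.5506]
x8 cm [ 0.05 -2.96  0.08] rad [-0.0024 -0.0035 -0.0181] |d|mm 29.6
```

move_arm([
  [1,[0,-2.8,0.1],[-0.002,-0.004,-0.018]],
  [1,[0,-3.1,0.1],[-0.002,-0.004,-0.018]],
  [1,[0,-3.1,0.1],[-0.002,-0.004,-0.018]],
  [1,[0,-3.1,0.1],[-0.002,-0.004,-0.018]],
  [1,[0,-3.1,0.1],[-0.002,-0.004,-0.018]],
  [1,[0,-3.1,0.1],[-0.002,-0.004,-0.018]],
  [1,[0,-3.1,0.1],[-0.002,-0.004,-0.018]],
  [1,[0,-3,0.1],[-0.002,-0.004,-0.018]],
])

```text
time_s: 31.8
tcp_pos: [0.3409, 0.1191, 0.287]
orientation: [0.998, 0.058, -0.006, -0.012]
ft_force: [1.2, -0.6, -1.4]
opening: 0.027
```

```bash
python3 - <<'E'
from fit import *
o=bot.get_obs();print(o['tcp_pos'],o['opening'],o['ft_force'])
plan(*goal('holdL.npz',.17,np.array([.4537,.246])),8)
E
```

```text
[0.3409 0.1191 0.287 ] 0.027010718527633204 [ 1.1927 -0.6122 -1.3909]
x8 cm [ 1.72 -1.25  0.48] rad [-0.0034  0.0009 -0.0273] |d|mm 21.7
```

move_arm([
  [1,[1.6,-1.2,0.4],[-0.003,0.001,-0.027]],
  [1,[1.8,-1.3,0.5],[-0.004,0.001,-0.028]],
  [1,[1.8,-1.3,0.5],[-0.004,0.001,-0.028]],
  [1,[1.8,-1.3,0.5],[-0.004,0.001,-0.028]],
  [1,[1.8,-1.3,0.5],[-0.004,0.001,-0.028]],
  [1,[1.8,-1.3,0.5],[-0.004,0.001,-0.028]],
  [1,[1.8,-1.3,0.5],[-0.004,0.001,-0.028]],
  [1,[1.2,-0.9,0.3],[-0.002,0,-0.02]],
])

```text
time_s: 32.8
tcp_pos: [0.4521, 0.2577, 0.2425]
orientation: [0.984, 0.177, -0.008, -0.008]
ft_force: [0.1, 0.2, -1.5]
opening: 0.0268
```

```bash
cat > chk2.py <<'E'
from fit import *
import sys
o=bot.get_obs();print(o['tcp_pos'],o['opening'],o['ft_force'],o['torque'])
plan(*goal('holdL.npz',float(sys.argv[1]),np.array([.4537,.246])),1)
k=np.load('holdL.npz');Rt=R.from_quat(o['orientation']).as_matrix();C=cam('wrist');im=bot.get_image('wrist');cv2.imwrite('pics/'+sys.argv[2]+'.png',im)
np.save(sys.argv[2]+'.npy',np.array(C,dtype=object),allow_pickle=True)
pr=np.array([proj(C,o['tcp_pos']+Rt@(k['rel']+k['A']@h)) for h in H]);g=gold(im,pr,22);print(pr);print(g)
E
python3 chk2.py .095 w20
```

```text
[0.4521 0.2577 0.2425] 0.02683413077809593 [ 0.145   0.2418 -1.4716] [ 0.0076 -0.0394  0.0326]
x1 cm [-0.18  1.29  6.77] rad [-0.0186  0.0136  0.0207] |d|mm 68.9
[[431.8308 390.834 ]
 [196.3563 390.7377]
 [449.8106 236.0372]
 [209.4738 235.9904]]
[[431.8308 390.834    0.    ]
 [196.3563 390.7377   0.    ]
 [451.9515 235.9734 360.    ]
 [209.7263 235.8247 373.    ]]
```

move_arm([
  [1,[-0.1,0.7,0.8],[-0.009,0.007,0.01]],
  [1,[-0.1,0.6,1],[-0.009,0.007,0.01]],
  [1,[0,0,1.2],[0,0,0]],
  [1,[0,0,1.2],[0,0,0]],
  [1,[0,0,1.2],[0,0,0]],
  [1,[0,0,0.8],[0,0,0]],
  [1,[0,0,0],[0,0,0]],
  [1,[0,0,0],[0,0,0]],
])

```text
time_s: 33.85
tcp_pos: [0.454, 0.2439, 0.1749]
orientation: [0.986, 0.166, -0.0, 0.0]
ft_force: [0.0, 0.6, -2.1]
opening: 0.027
```

```bash
python3 chk2.py .092 w21
```

```text
[0.454  0.2439 0.1749] 0.027032739983094415 [ 0.0434  0.571  -2.127 ] [-0.0137  0.0155  0.0115]
x1 cm [ 0.03 -0.19  0.33] rad [-0.0007  0.001  -0.0004] |d|mm 3.8
[[431.8134 390.807 ]
 [196.3972 390.7137]
 [449.7786 236.0459]
 [209.5177 236.0024]]
[[431.8134 390.807    0.    ]
 [196.3972 390.7137   0.    ]
 [451.9503 236.0473 363.    ]
 [209.7136 235.7843 367.    ]]
```

move_arm([
  [1,[0,-0.2,0.2],[-0.001,0.001,0]],
  [1,[0,0,0.2],[0,0,0]],
  [1,[0,0,0.2],[0,0,0]],
  [1,[0,0,0.2],[0,0,0]],
  [1,[0,0,0.2],[0,0,0]],
  [1,[0,0,0.2],[0,0,0]],
  [1,[0,0,0.2],[0,0,0]],
  [1,[0,0,0],[0,0,0]],
])

```text
time_s: 34.9
tcp_pos: [0.4536, 0.2461, 0.1605]
orientation: [0.986, 0.166, 0.001, 0.0]
ft_force: [-0.6, -0.1, -1.5]
opening: 0.0269
```

```bash
python3 chk2.py .076 w22
```

```text
[0.4536 0.2461 0.1605] 0.026861794045006118 [-0.5893 -0.0615 -1.5412] [-0.0439 -0.0697  0.0076]
x1 cm [0.   0.03 0.49] rad [ 0.0002 -0.0013 -0.0003] |d|mm 4.9
[[431.8202 390.7929]
 [196.4    390.7032]
 [449.7865 236.0282]
 [209.5199 235.9872]]
[[431.8202 390.7929   0.    ]
 [196.4    390.7032   0.    ]
 [452.0273 236.1158 365.    ]
 [209.7024 235.7915 368.    ]]
```

move_arm([
  [1,[0,0.03,0.15],[0,0,0]],
  [1,[0,0,0.15],[0,0,0]],
  [1,[0,0,0.15],[0,0,0]],
  [1,[0,0,0.15],[0,0,0]],
  [1,[0,0,0.1],[0,0,0]],
  [1,[0,0,0.1],[0,0,0]],
  [1,[0,0,0],[0,0,0]],
  [1,[0,0,0],[0,0,0]],
])

```text
time_s: 35.95
tcp_pos: [0.4538, 0.2458, 0.1522]
orientation: [0.986, 0.166, 0.001, 0.0]
ft_force: [0.0, -0.5, -1.3]
opening: 0.0268
```

```bash
python3 chk2.py .066 w23; python3 - <<'E'
from fit import *
C=np.load('w23.npy',allow_pickle=True);im=cv2.imread('pics/w23.png');a=cv2.cvtColor(im,cv2.COLOR_BGR2HSV)
Rc=R.from_euler('z',.335).as_matrix()
for h,c in zip(H[2:],[(452,236),(209.7,235.8)]):
    print('pred tip',proj(C,np.array([.4537,.246,.08])+Rc@[h[0],h[1],0]),'hole',c)
    yy,xx=np.mgrid[:480,:640];k=np.hypot(xx-c[0],yy-c[1])<10
    # grey (unsaturated) pixels = pin / steel; brightest third's centroid
    v=a[...,2];m=k&(v>np.percentile(v[k],70));print('bright centroid',xx[m].mean(),yy[m].mean(),np.percentile(v[k],[10,50,90]))
E
```

```text
[0.4538 0.2458 0.1522] 0.026792481255630933 [ 0.0092 -0.4962 -1.2731] [-0.0035  0.0373 -0.022 ]
x1 cm [-0.01  0.    0.65] rad [ 0.0002 -0.0017 -0.0003] |d|mm 6.5
[[431.804  390.7693]
 [196.3885 390.6752]
 [449.7697 236.0045]
 [209.5065 235.9605]]
[[431.804  390.7693   0.    ]
 [196.3885 390.6752   0.    ]
 [452.0429 236.1387 367.    ]
 [209.7004 235.7834 365.    ]]
pred tip [452.5275 239.4294] hole (452, 236)
bright centroid 455.0108695652174 236.18478260869566 [ 65.   83.  175.8]
pred tip [207.2395 239.4806] hole (209.7, 235.8)
bright centroid 209.29473684210527 234.5157894736842 [ 47.  79. 132.]
```

The pins have entered by about 7 mm with no force, so I'm continuing to the shoulders.

move_arm([
  [1,[0,0,0.15],[0,0,0]],
  [1,[0,0,0.15],[0,0,0]],
  [1,[0,0,0.15],[0,0,0]],
  [1,[0,0,0.1],[0,0,0]],
  [1,[0,0,0.1],[0,0,0]],
  [1,[0,0,0.1],[0,0,0]],
  [1,[0,0,0.1],[0,0,0]],
  [1,[0,0,0],[0,0,0]],
])

```text
time_s: 37.0
tcp_pos: [0.4539, 0.2458, 0.1446]
orientation: [0.986, 0.166, 0.001, 0.0]
ft_force: [-0.4, 0.2, -1.0]
opening: 0.0268
```

```bash
python3 chk2.py .066 w24
```

```text
[0.4539 0.2458 0.1446] 0.026760544822236068 [-0.3901  0.1987 -1.0161] [-0.0181  0.0184 -0.0039]
x1 cm [-0.02 -0.   -0.11] rad [ 0.0002 -0.0019 -0.0004] |d|mm 1.1
[[431.8423 390.7997]
 [196.4054 390.7028]
 [449.8212 236.0252]
 [209.532  235.9764]]
[[431.8423 390.7997   0.    ]
 [196.4054 390.7028   0.    ]
 [452.1742 236.329  315.    ]
 [209.6556 235.9995 326.    ]]
```

move_arm([
  [1,[0,0,0.1],[0,0,0]],
  [1,[0,0,0.1],[0,0,0]],
  [1,[0,0,0.1],[0,0,0]],
  [1,[0,0,0.2],[0,0,0]],
  [1,[0,0,0.2],[0,0,0]],
  [1,[0,0,0],[0,0,0]],
  [1,[0,0,0],[0,0,0]],
  [1,[0,0,0],[0,0,0]],
])

```text
time_s: 38.05
tcp_pos: [0.454, 0.2458, 0.1444]
orientation: [0.986, 0.166, 0.001, 0.0]
ft_force: [-0.8, 0.1, 0.7]
opening: 0.0267
```

```bash
python3 chk2.py .066 w25
```

```text
[0.454  0.2458 0.1444] 0.026712139403780456 [-0.8447  0.0616  0.7363] [0.0612 0.1899 0.0338]
x1 cm [-0.03 -0.   -0.12] rad [ 0.0003 -0.0021 -0.0001] |d|mm 1.2
[[431.8213 390.8157]
 [196.3755 390.7184]
 [449.7994 236.0376]
 [209.4997 235.9873]]
[[431.8213 390.8157   0.    ]
 [196.3755 390.7184   0.    ]
 [452.1332 236.3374 315.    ]
 [209.6436 236.0247 321.    ]]
```

It stalls at TCP z = 0.1444, 35.9 mm above the power board's seat (36 expected, holds within 0.2 mm). So it is home and I'm letting go.

move_arm([
  [0.5,[0,0,0],[0,0,0]],
  [0.4,[0,0,0],[0,0,0]],
  [0.4,[0,0,0],[0,0,0]],
  [0.4,[0,0,-0.5],[0,0,0]],
  [0.4,[0,0,-1.5],[0,0,0]],
  [0.4,[0,0,-3],[0,0,0]],
  [0.4,[0,0,-4],[0,0,0]],
  [0.4,[-1,0,-4],[0,0,0]],
])

```text
time_s: 39.1
tcp_pos: [0.4437, 0.2424, 0.2791]
orientation: [0.986, 0.166, 0.0, 0.001]
ft_force: [0.5, 0.4, -0.4]
opening: 0.051
```

```bash
python3 - <<'E'
from fit import *
o=bot.get_obs();print(o['tcp_pos'],o['opening'],o['ft_force'],o['time_s'])
C=cam('wrist');im=bot.get_image('wrist');cv2.imwrite('pics/w26.png',im)
ch=np.array([.4537,.246]);Rc=R.from_euler('z',CY).as_matrix()
pr=np.array([proj(C,np.array([*ch,.066])+Rc@h) for h in H]);g=gold(im,pr,14);print(pr,g)
for z in(.060,.064,.066,.068,.072,.076):
    s=least_squares(lambda p:np.concatenate([proj(C,np.array([p[0],p[1],z])+R.from_euler('z',p[2]).as_matrix()@h)-q[:2] for h,q in zip(H,g)]),[.454,.246,.335]);print(z,s.x,s.cost)
# torch, stamp, mug unmoved: compare fixed camera pictures
for n,bx in(('side',{'torch':(290,100,325,225),'stamp':(235,215,260,250),'mug':(405,300,470,365)}),):
    a=cv2.imread(f'pics/{n}0.png').astype(int);b=bot.get_image(n).astype(int);cv2.imwrite('pics/side_end.png',b)
    for k,(x0,y0,x1,y1) in bx.items(): print(k,np.mean(np.abs(a-b)[y0:y1,x0:x1].max(2)>40))
E
```

```text
[0.4437 0.2424 0.2791] 0.05098904399748393 [ 0.5193  0.3565 -0.4458] 39.1
[[383.9896 257.8299]
 [245.0226 257.8682]
 [389.8571 160.5564]
 [256.4171 160.6015]] [[384.2405 257.0153  91.    ]
 [245.5249 257.193   22.    ]
 [390.2811 159.5819 124.    ]
 [256.7284 159.5884 113.    ]]
0.06 [0.4531 0.2454 0.3354] 5.936722373291097
0.064 [0.454  0.2458 0.3354] 0.6547583672357411
0.066 [0.4544 0.246  0.3354] 0.039815575496142404
0.068 [0.4548 0.2461 0.3354] 0.8540926440003018
0.072 [0.4557 0.2465 0.3355] 7.021365876642818
0.076 [0.4565 0.2468 0.3355] 19.686523023194834
torch 0.0
stamp 0.0
mug 0.0[ WARN:0@4.592] global loadsave.cpp:1063 imwrite_ Unsupported depth image for selected encoder is fallbacked to CV_8U.
```

The image fit puts the board at 66 mm almost exactly, and the torch, stamp and mug are unchanged. Handing in.

```bash
python3 -c "
from workcell import bot
print(bot.sign_off())"
```

```text
the job is handed in; nothing more can be done
None
```

I lifted the power board square off the stand, lowered it over the four pillars and released it. I then did the same with the logic board over the pins, and handed the job in at about 39 s of the 72 s allowed. The sign-off gives no verdict, so the evidence is the checks below.

**Checks that agree**
- **Seating:** both boards stopped on firm contact with only a few newtons of force. The two stopping heights differ by 35.9 mm, against 36 mm expected.
- **Logic board:** the closing image fit has its underside at 66 mm, yaw 19.2° and under 0.2 px residual.
- **Left alone:** the torch, stamp and mug look unchanged in the side camera. The robot is clear above the chassis with the gripper open.

**Checks that disagree slightly**
- **Power board height:** the image fit gave 28 mm, against 30 mm nominal. I put this down to measurement noise of about 2 mm.
- **Hold model:** the estimate of how each board sat in the gripper read 1.2 to 1.4 mm low at both seats. That is the same offset twice, so it looks like a bias in the stand height estimate.
- **Chassis centre:** estimates from opposite camera orientations differed by about 1.7 mm. I used a value in between.

I had used all 12 picture views by the time the power board was seated. The logic board was therefore placed by measured numbers and contact force, not checked by eye.

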